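# Slide a whetstone carrier onto its dovetail and clamp it

## Robot

A 6-joint arm with a two-finger parallel gripper is mounted at the origin on a cart in front of the work surface, level with it; the furniture and walls round the work are solid. World frame = base frame: x ahead of the robot, y to its left, z up, the work surface at z = 0. Lengths are in m, angles in rad, forces in N, time in s.
With the tool pointing down it reaches from about 0.3 to 0.775 m from the base axis. Payload 14.6 kg.
Tool frame: the origin (TCP) lies on the centre line of the jaws, within the pads' length; the fingertips stand 19 mm ahead of it and the grasp point (between the pads) is the TCP (ctrl.tip_reach is the distance from the TCP to the fingertips, in m); x points along the fingers, y is the direction in which the jaws open and shut, and the axes are right-handed (so a half turn about x gives the same grasp; the last joint's range is limited). The gripper opens to 94 mm and grips with 3 to 60 N. Pads are 16 mm wide; open, the fingers measure 119 mm over their backs; the gripper's body (75 mm by 177 mm) begins 78 mm behind the grasp point.
Start: joints at [1.144, 0.3, 1.521, -0, 1.321, -0.067], TCP at [0.194, 0.515, 0.224] pointing down, gripper open.
Joint ranges: [-3.03, 3.03], [-0.79, 2.21], [0.23, 2.52], [-1.04, 4.18], [0, 3.07], [-2.55, 2.55]. Speed limits (rad/s): [2.22, 2.22, 2.57, 3.14, 3.14, 3.14].

## Interface

Orientations are given as [roll, pitch, yaw] about the fixed x, y, z axes, in that order (R = Rz(yaw) Ry(pitch) Rx(roll)).
In Python, from station import ctrl, optics, models gives the robot as it stands. The module is installed in compiled form; this text tells all that it offers.
- The arm moves only by the tool arm_command, never from a script. Its argument "deltas" is a list of rows, each an object with "translation": the shift along the tool's x, y, z in units of 25 mm (1.0 is 25 mm), a list of three; "turn": the turn, a rotation vector about the tool's x, y, z in units of 5 degrees (1.0 is 5 degrees), a list of three. In form: [{"translation": [x, y, z], "turn": [rx, ry, rz]}, ...]. A call has 1 to 12 rows; each row is the pose to reach, as a shift and turn from the pose commanded when the call began, along the tool's axes at that moment; what a row does not reach only later rows make up. A row lasts 1/12 s, in which the tool goes at most 41.7 mm and 7.16 degrees, less where a joint would pass 70% of its speed; a pose out of reach is approached as far as the arm can. A call with a gripper value outside its range is refused whole. "gripper" is the finger opening in mm, from 0 to 94, set as the call begins (left out, the last holds). The fingers move at their own pace and stop on an object; "force" is the grip in N (left out, the last holds). Time passes only in rows, so rows that repeat a pose let the fingers close. It gives the time, the measured TCP pose, the force and the opening at its end, in the units of the state.
- ctrl.get_obs(): the state, without advancing time (a new reading comes with each control period).
- optics.camera(name): name is "scene" or "top" or "wrist"; returns the picture (480x640x3 uint8, red, green, blue); there is no depth.
- optics.get_calibration(name): a dict with "K" (3x3 intrinsics, pixels), "k1" (the pictures are not rectified: a ray, as slopes to the right and down, at radius r is drawn at 1 + k1 r^2 times it, then the intrinsics apply), "origin" and "orientation" of the camera in the world. Camera axes: x right, y down, z forward; pixel columns grow to the right and rows downward; lengths in m; the calibration is good to about 2 mm. A picture is of the moment at which its call begins: read the wrist's pose just before it. get_calibration takes no time and is no camera call; for the wrist camera it gives the pose at the moment of the call.
- ctrl.hand_in(): hands the job in, once; it reports no verdict.
Trained networks look in the newest picture that a camera, given by its name, has taken for a name from the list of things; names that differ only in an ending like _2 or _b are one class to them, and where a whole thing is asked for, a point or a joint stands for the part that bears it (a point fixed in the world has none). Each returns a list of dicts, best first, with "score" (0 to 1); they miss things now and then, are a little off and sometimes report something else, mostly with a low value. They report only what shows in the picture. A call takes as long as a camera call.
- models.look_for(target, camera): "box" ([left, top, right, bottom] in pixels, round what is visible of it).
- models.cut_out(target, camera): "pixels" (480x640 bool, what is visible of it) and "box" ([left, top, right, bottom] in pixels, round what is visible of it).
- models.mark_of(target, camera): "at" ([column, row] in pixels: a listed point, or the origin of a listed thing).
The state is a dict: "time_s": time; "qpos": joint angles; "joint_vel": joint speeds; "tau": joint torques, N m; "ee_pos": TCP position; "eef_rot": TCP orientation; "force": force on the tool from outside, world axes, zero at the start; "moment": the same for the moment, N m; "grip_width": finger opening in m.
Only numpy, scipy, OpenCV 4.12 (cv2) and the standard library are available. Lean on these libraries where they do the work, as an engineer would, in place of code of your own. Each camera call takes 0.05 s, during which the arm holds its last target.

## Task

Set up the knife-sharpening station: pick up the whetstone carrier, slide its dovetail groove onto the aluminium rail from the rail's open end and push it gently, without forcing or ramming, until it is fully home against the steel end stop. Then turn the black clamp knob on its side clockwise until you feel the clamp bite firmly, so that the stone cannot shift, without straining it, and let go. Leave the other things on the worktop alone.

Things in the scene. Friction and masses are not known exactly. Their poses are not given: they have to be found in the camera images.
- station: fixed pale wooden board of the sharpening station, 250 x 110 mm, top 16 mm above the worktop. Origin: centre of its underside. x: along the rail, the way the carrier is slid on (from the open end to the end stop); z up
- dovetail_rail: aluminium dovetail rail on the board (same origin and axes as the station), from x = -50 (open end) to +100 mm; 13 mm high, 34 mm wide at the top, 22 mm at the foot. The first 16 mm taper: the tip is 4.8 mm narrower per side at the top (3.5 at the foot) and 3.2 mm lower. The board is bare for 75 mm before the open end
- rail_entry (a point): tip of the rail's open end, on its centre line, at the height where the underside of a carrier riding on the rail runs (17.5 mm above the worktop, 1.5 mm above the board). Axes as the station
- stop_face (a point): face of the steel end stop that the carrier's front must meet, on the centre line, height and axes as rail_entry, 150 mm further along x
- end_stop: steel block across the far end of the rail, 16 x 52 x 22 mm, fixed on the board (same origin and axes as the station)
- carrier: loose whetstone carrier, 0.35 to 0.6 kg, lying on the worktop: dark plate 140 mm long (x -70 to +70) and 47 mm wide, on it a whetstone, grey below and tan above. Origin: centre of its underside; x to its front end (away from the knob), z up. Below runs a dovetail groove open at both ends, 11.5 mm deep, 1 mm wider than the rail per side; its ceiling rides on the rail's top
- stone_grip (a point): place to grip the carrier: across the 50 mm wide stone (stone: x -32 to +68 mm of the carrier, 20 to 36 mm above its underside), at x = 0, near the balance point, 26 mm above the underside. Axes as the carrier
- carrier_front (a point): middle of the lower edge of the carrier's front end (x = +70 mm of the carrier), axes as the carrier
- knob_grip (a point): on the vertical axis of the clamp knob (carrier x = -54, y = +58 mm, on a side arm 16 mm high), 42 mm above the carrier's underside: the height to grip its black bar, 40 mm long, 12 mm wide, from 22 to 47 mm above the carrier's underside. The point's x runs along the bar and turns with it
- clamp_knob (a joint): clamp knob, rad, growing clockwise seen from above, 0 to 1.5. At 0 (open) the bar lies along the carrier. A cam drives a brass shoe 5 mm per rad to the rail. Free resistance 0.3 N m; it bites somewhere between 0.3 and 0.9, depending on the shoe's wear, and then stiffens steadily. Firm when the resistance has risen by about 0.25 N m. Stays where it is left. Starts open, 0 to 0.15
- clamp_shoe: brass clamp shoe, 18 mm long, in the groove's side by the knob arm; the knob drives it against the rail's flank (each 0.1 N m beyond the free resistance is 20 N; right about 50 N, strained over 90 N). Opposite it a spring gib in the groove rubs on the other flank (5 to 9 N), so the carrier drags 4 to 12 N as it slides
- striped_mug: white mug with red stripes, 102 mm tall; a bystander, leave it alone
- scrub_brush: grey scrubbing brush, 155 mm long, 91 mm tall; a bystander, leave it alone
- water_beaker: white beaker, 66 mm wide, 71 mm tall; a bystander, leave it alone
- spice_jar: spice jar with black cap, 41 mm wide, 105 mm tall; a bystander, leave it alone
- pale_saucer: flat pale round spoon rest, 120 mm wide, 17 mm tall; a bystander, leave it alone

How it is judged:
By the outcome, as a careful person would: the job done as asked, in the order asked, and still so for the second after the job is handed in, with the robot touching nothing.
It also fails if it takes over 72 s, if anything falls off the work surface, if the arm or the gripper's body presses on something with over 40 N, if the wrist force passes 120 N, or if a joint passes its speed limit or range.

## Working session

There is one attempt and no reset: what is moved stays moved. The work goes in short steps, Python scripts to look and compute and a tool call to move; the robot and the scene stay as the last step left them, time stands still between calls to the robot, and variables do not carry over. Pictures are saved under pics/ and viewed, and the job is handed in when it is done.

Besides the shell and the picture viewer there is one more tool, called after ">>>" by a JSON object that holds its "op" and its "data", one argument or row to a line. arm_command: Moves the arm, as the interface text tells. Its arguments: {"type":"object","properties":{"deltas":{"type":"array"},"gripper":{"type":"number"},"force":{"type":"number"}},"required":["deltas"]}

```bash
mkdir -p pics; ls; python3 - <<'E'
from station import ctrl, optics, models
import cv2
print(ctrl.get_obs())
for n in ("scene","top","wrist"):
    im=optics.camera(n); cv2.imwrite(f"pics/a_{n}.png",im[:,:,::-1]); print(n,optics.get_calibration(n))
E
```

```text
pics
{'time_s': 0.0, 'qpos': array([ 1.14442242e+00,  3.00478500e-01,  1.52158120e+00, -3.84605575e-05,
        1.32071202e+00, -6.65726837e-02]), 'joint_vel': array([-2.51525248e-04, -8.66250469e-05, -7.15278843e-04, -3.78685151e-04,
       -2.07981003e-05, -1.18195496e-03]), 'tau': array([-2.27492710e-03, -5.31806874e+01, -3.52742136e+01,  7.07335328e-02,
        2.43918621e-02, -1.22786423e-04]), 'ee_pos': array([0.19354449, 0.51455927, 0.22388221]), 'eef_rot': array([-1.60578443,  1.56961667, -1.96557611]), 'force': array([0.11015778, 0.1137277 , 0.59991496]), 'moment': array([ 0.00194952, -0.04260701, -0.0167918 ]), 'grip_width': 0.09394199651882747}
scene {'K': array([[483.6919717 ,   0.        , 321.63332537],
       [  0.        , 483.6919717 , 241.02103821],
       [  0.        ,   0.        ,   1.        ]]), 'k1': -0.050452879584049835, 'origin': array([ 0.09773223, -0.7770082 ,  0.84152519]), 'orientation': array([-2.24654546e+00,  2.06085203e-03, -4.81658970e-01])}
top {'K': array([[573.30429902,   0.        , 321.93110697],
       [  0.        , 573.30429902, 226.16656487],
       [  0.        ,   0.        ,   1.        ]]), 'k1': -0.0004788945128428711, 'origin': array([-0.34298246,  0.11973116,  1.58448749]), 'orientation': array([-2.604976  , -0.00666207, -1.56666848])}
wrist {'K': array([[405.04038648,   0.        , 318.80758919],
       [  0.        , 405.04038648, 242.52108137],
       [  0.        ,   0.        ,   1.        ]]), 'k1': -0.08822647909403107, 'origin': array([0.12633877, 0.53927624, 0.38425783]), 'orientation': array([2.89184308e+00, 3.69276734e-04, 1.21084895e+00])}
```

View pics/a_scene.png

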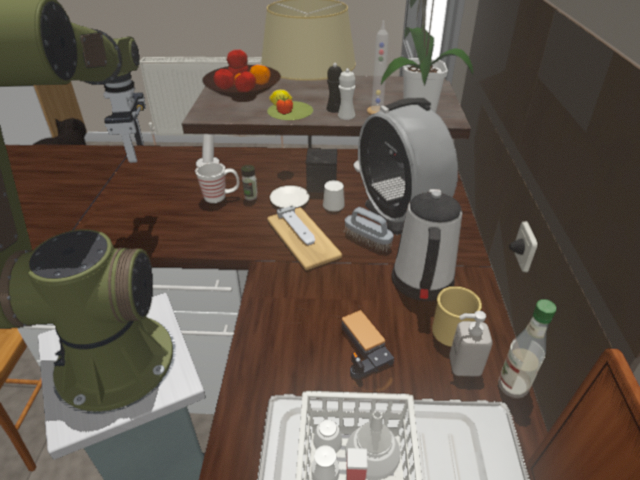

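View pics/a_top.png

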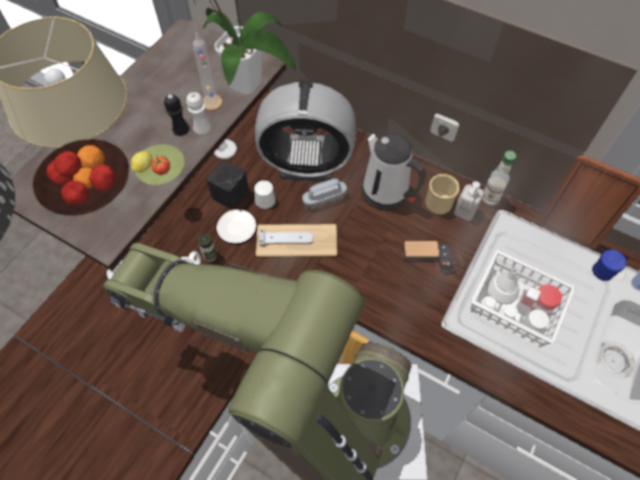

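View pics/a_wrist.png

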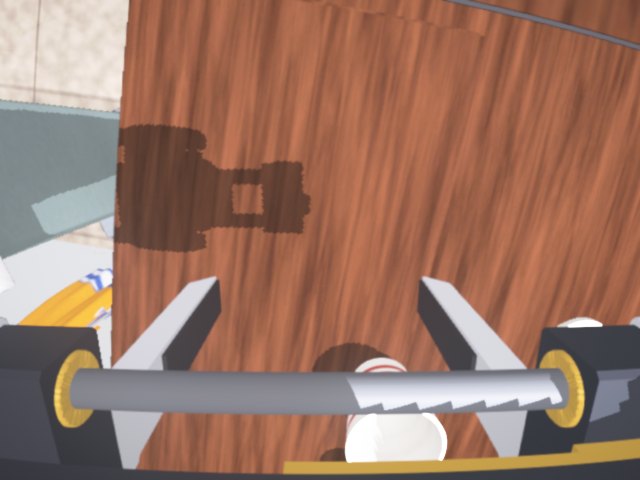

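The scene picture shows the station board at about (303,237) with its end stop toward upper left, and the carrier at (368,342). In the top picture they are at (296,240) and (428,252). The wrist camera shows only the mug so far. Next I'll build helpers and measure.

```bash
cat > h.py <<'E'
from station import ctrl, optics, models
import numpy as np, cv2
from scipy.spatial.transform import Rotation as R
from scipy.optimize import least_squares
def rot(o): return R.from_euler('xyz',o)
def ray(px,c):
    p=cv2.undistortPoints(np.array([[px]],float),c['K'],np.array([c['k1'],0,0,0.]))[0,0]
    return rot(c['orientation']).apply([p[0],p[1],1.])
def onplane(px,c,z):
    d=ray(px,c); o=np.array(c['origin']); return o+d*(z-o[2])/d[2]
def proj(P,c):
    Pc=rot(c['orientation']).inv().apply(np.atleast_2d(P)-c['origin'])
    return cv2.projectPoints(Pc,np.zeros(3),np.zeros(3),c['K'],np.array([c['k1'],0,0,0.]))[0][:,0]
def crop(im,box,name,s=4):
    l,t,r,b=box; cv2.imwrite(name,cv2.resize(im[t:b,l:r,::-1],None,fx=s,fy=s,interpolation=cv2.INTER_CUBIC))
def tcp(o): return np.array(o['ee_pos']), rot(o['eef_rot'])
def delta(o,pos,Rg):
    "translation units (25mm) and turn units (5deg) from current pose to target"
    p,r=tcp(o); return (r.inv().apply(np.array(pos)-p)/0.025).round(3), (np.degrees((r.inv()*Rg).as_rotvec())/5).round(3)
E
python3 - <<'E'
from h import *
for n in ("scene","top"):
    im=optics.camera(n); c=optics.get_calibration(n)
    for t,z in (("station",0),("rail_entry",.0175),("stop_face",.0175),("carrier",0),("stone_grip",.026),("carrier_front",0),("knob_grip",.042)):
        m=models.mark_of(t,n)[:2]
        for q in m: print(n,t,np.round(q['at'],1),round(q['score'],2),onplane(q['at'],c,z).round(4))
    if n=="scene": crop(im,(250,190,350,270),"pics/b_s1.png",8); crop(im,(330,300,410,385),"pics/b_s2.png",7)
    else: crop(im,(240,210,350,270),"pics/b_t1.png",7); crop(im,(390,225,470,285),"pics/b_t2.png",8)
E
```

```text
scene station [303.4 238.9] 0.9 [0.5417 0.1863 0.    ]
scene rail_entry [315.2 244.2] 0.58 [0.5507 0.1307 0.0175]
scene stop_face [287.9 215.4] 0.6 [0.5407 0.2865 0.0175]
scene carrier [365.  345.3] 0.74 [ 0.4972 -0.2147  0.    ]
scene carrier [348.4 326.5] 0.19 [ 0.4921 -0.1507  0.    ]
scene stone_grip [367.9 335.8] 0.91 [ 0.504  -0.2128  0.026 ]
scene carrier_front [350.5 325.3] 0.91 [ 0.4981 -0.1498  0.    ]
scene knob_grip [361.3 363.9] 0.75 [ 0.4458 -0.2798  0.042 ]
top station [295.1 244.2] 0.82 [0.5327 0.1975 0.    ]
top station [429.6 253.7] 0.29 [ 0.502  -0.2245  0.    ]
top rail_entry [311.4 243.2] 0.87 [0.527  0.1458 0.0175]
top stop_face [262.1 241.6] 0.74 [0.5315 0.3    0.0175]
top carrier [426.4 257.8] 0.71 [ 0.4875 -0.2131  0.    ]
top stone_grip [430.7 250.1] 0.67 [ 0.5008 -0.2234  0.026 ]
top carrier_front [402.3 253.1] 0.97 [ 0.5035 -0.139   0.    ]
top knob_grip [449.3 262.9] 0.66 [ 0.4486 -0.272   0.042 ]
```

View pics/b_s1.png

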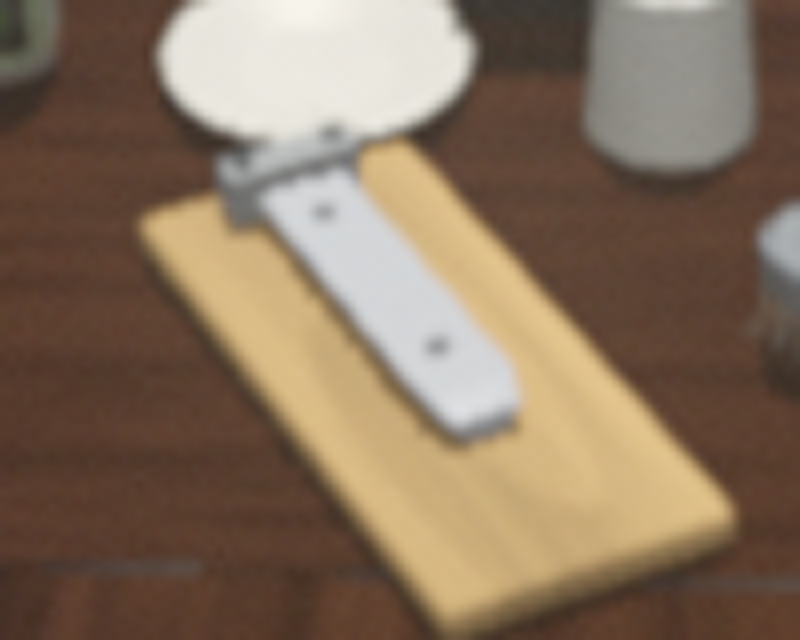

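View pics/b_s2.png

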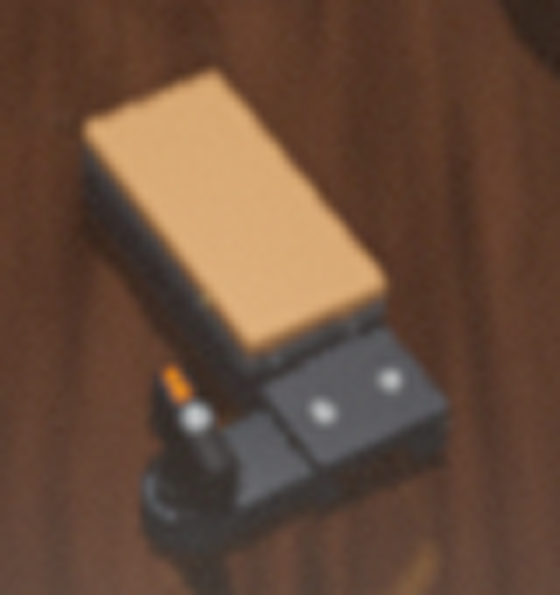

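View pics/b_t1.png

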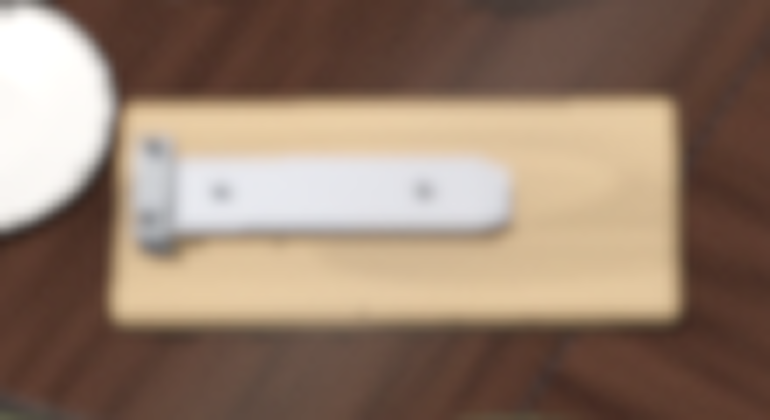

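View pics/b_t2.png

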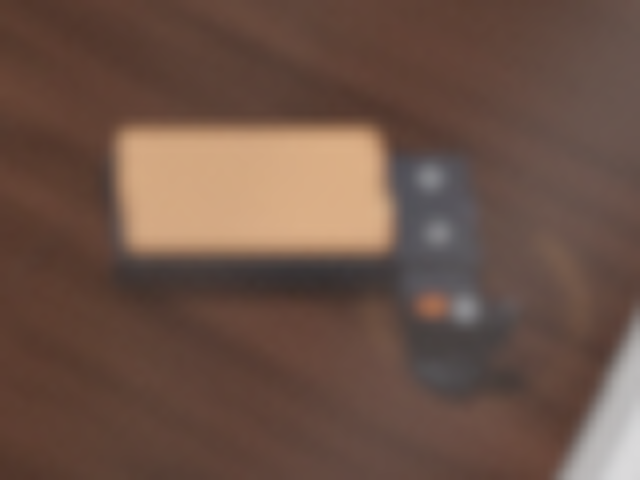

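```bash
python3 - <<'E'
from h import *
S=optics.get_calibration("scene");T=optics.get_calibration("top")
u=lambda a,s,o:(np.array(a)+.5)/s-.5+np.array(o)
def fit(obj,obs,x0):
    def f(x):
        P=np.array([x[0],x[1],0])+R.from_euler('z',x[2]).apply(obj)
        return np.concatenate([(proj(P,c)-q).ravel() for c,q in obs])
    r=least_squares(f,x0,loss='soft_l1'); return r.x, f(r.x).reshape(-1,2).round(1).tolist()
B=np.array([[-125,-55,16],[125,-55,16],[125,55,16],[-125,55,16]])/1000
s=u([[735,520],[405,140],[140,222],[445,632]],8,(250,190)); t=u([[678,97],[120,98],[112,322],[685,320]],7,(240,210))
for o in ([(S,s)],[(T,t)],[(S,s),(T,t)]): print("station",*fit(B,o,[.54,.19,1.57]))
B=np.array([[-32,-25,36],[68,-25,36],[68,25,36],[-32,25,36]])/1000
s=u([[385,280],[213,70],[85,125],[255,355]],7,(330,300)); t=u([[382,125],[115,128],[118,252],[395,252]],8,(390,225))
for o in ([(S,s)],[(T,t)],[(S,s),(T,t)]): print("carrier",*fit(B,o,[.5,-.21,1.57]))
c=optics.get_calibration("wrist"); p,r=tcp(ctrl.get_obs())
print("cam in tool",r.inv().apply(c['origin']-p), (r.inv()*rot(c['orientation'])).as_matrix().round(3))
print(r.as_matrix().round(3))
E
```

```text
station [0.53821222 0.18408124 1.57873922] [[0.8, 0.3], [0.3, 0.1], [-0.6, 0.0], [-0.4, -0.5]]
station [0.54147144 0.19249403 1.58523526] [[-0.4, 0.6], [0.8, 0.9], [0.3, -0.5], [-0.6, -0.7]]
station [0.54052045 0.18986016 1.58071954] [[0.5, -1.3], [0.0, -1.1], [-0.7, -1.2], [-0.4, -2.1], [0.5, 1.0], [1.7, 1.0], [1.1, -0.4], [0.2, -0.3]]
carrier [ 0.50030028 -0.21530499  1.59282135] [[0.8, 0.4], [0.2, 0.2], [-0.5, 0.3], [-0.4, -1.2]]
carrier [ 0.5016974  -0.21042088  1.57119521] [[-0.7, 1.0], [0.4, 0.5], [1.2, -0.7], [-0.7, -0.5]]
carrier [ 0.50113323 -0.21338293  1.58766521] [[0.6, -0.3], [0.2, -0.5], [-0.5, -0.5], [-0.6, -2.0], [0.1, 1.1], [1.3, 0.9], [2.3, -0.3], [0.4, -0.5]]
cam in tool [-0.1602273 -0.0007399 -0.0716008] [[-0.    -0.247  0.969]
 [ 1.    -0.     0.   ]
 [ 0.     0.969  0.247]]
[[ 0.     0.352  0.936]
 [ 0.     0.936 -0.352]
 [-1.     0.    -0.   ]]
```

```bash
python3 - <<'E'
from h import *
S=optics.get_calibration("scene");T=optics.get_calibration("top")
def tri(a,b):
    d1,d2=ray(a,S),ray(b,T);A=np.stack([d1,-d2],1);k=np.linalg.lstsq(A,T['origin']-S['origin'],rcond=None)[0]
    P,Q=S['origin']+k[0]*d1,T['origin']+k[1]*d2; return ((P+Q)/2).round(3),np.linalg.norm(P-Q).round(3)
print("kettle top",tri((436,203),(396,148)))
print("kettle base left",onplane((397,280),S,0),onplane((365,198),T,0.0))
print("machine front left base",onplane((372,195),S,0),onplane((405,225),S,0),"T",onplane((285,175),T,0),onplane((325,180),T,0))
print("yellow mug",onplane((435,335),S,0),onplane((428,205),T,0.05))
print("black box",onplane((308,193),S,0)); print("beaker",onplane((333,208),S,0),"brush",onplane((347,240),S,0),onplane((385,250),S,0))
print("basket near",onplane((305,395),S,0.12),onplane((480,260),T,.1))
Rg=R.from_matrix(np.array([[0,1,0],[0,0,-1],[-1,0,0]]).astype(float)).as_matrix()
Rg=R.from_matrix(np.array([[0,1.,0],[0,0,-1.],[-1.,0,0]]))
print(Rg.as_matrix(),delta(ctrl.get_obs(),[.48,.13,.28],Rg))
E
```

```text
kettle top (array([ 0.733, -0.106,  0.236]), np.float64(0.002))
kettle base left [ 0.67819958 -0.07437932  0.        ] [ 0.70937609 -0.02924437  0.        ]
machine front left base [0.83093657 0.2859963  0.        ] [0.83124462 0.10731168 0.        ] T [0.80065722 0.23925779 0.        ] [0.78111747 0.10344866 0.        ]
yellow mug [ 0.65150763 -0.26350765  0.        ] [ 0.65112302 -0.22465643  0.05      ]
black box [0.65714461 0.39042611 0.        ]
beaker [0.68745279 0.28029105 0.        ] brush [0.6472046  0.12520339 0.        ] [0.71693029 0.03926915 0.        ]
basket near [ 0.29271712 -0.33925224  0.12      ] [ 0.42900764 -0.34804871  0.1       ]
[[ 0.  1.  0.]
 [ 0.  0. -1.]
 [-1.  0.  0.]] (array([ -2.223, -10.375,  16.14 ]), array([13.878, -0.   , -0.   ]))
```

>>> {"op": "arm_command", "data": {
  "deltas": [
    {"translation":[-2.2,-1,1.6],"turn":[1.3,0,0]},
    {"translation":[-2.2,-2,3.2],"turn":[2.6,0,0]},
    {"translation":[-2.2,-3,4.7],"turn":[3.9,0,0]},
    {"translation":[-2.2,-3.9,6.1],"turn":[5.2,0,0]},
    {"translation":[-2.2,-4.8,7.5],"turn":[6.5,0,0]},
    {"translation":[-2.2,-5.7,8.8],"turn":[7.8,0,0]},
    {"translation":[-2.2,-6.6,10.2],"turn":[9.1,0,0]},
    {"translation":[-2.2,-7.5,11.6],"turn":[10.4,0,0]},
    {"translation":[-2.2,-8.4,13],"turn":[11.7,0,0]},
    {"translation":[-2.2,-9.3,14.4],"turn":[12.8,0,0]},
    {"translation":[-2.2,-10,15.5],"turn":[13.88,0,0]},
    {"translation":[-2.2,-10.38,16.14],"turn":[13.88,0,0]}
  ]
}}

```text
time_s: 1.95
ee_pos: [0.4809, 0.1276, 0.2797]
eef_rot: [1.705, 1.57, 0.128]
force: [0.7, 0.1, 0.2]
grip_width: 0.0937
```

>>> {"op": "arm_command", "data": {
  "deltas": [
    {"translation":[0,0,0],"turn":[0,0,0]},
    {"translation":[0,0,0],"turn":[0,0,0]},
    {"translation":[0,0,0],"turn":[0,0,0]},
    {"translation":[0,0,0],"turn":[0,0,0]}
  ]
}}

```text
time_s: 2.28
ee_pos: [0.4795, 0.1307, 0.2796]
eef_rot: [2.477, 1.571, 0.907]
force: [1.1, 0.7, -0.5]
grip_width: 0.0941
```

```bash
python3 - <<'E'
from h import *
o=ctrl.get_obs(); c=optics.get_calibration("wrist"); im=optics.camera("wrist"); np.savez("w1.npz",im=im,**c)
print(o['time_s'],o['ee_pos'],rot(o['eef_rot']).as_matrix().round(3).tolist(),c['origin'],o['force'])
cv2.imwrite("pics/c_w.png",im[:,:,::-1])
for t,z in (("rail_entry",.0175),("stop_face",.0175),("station",0)):
    for q in models.mark_of(t,"wrist")[:2]: print(t,q['at'],q['score'],onplane(q['at'],c,z))
E
```

```text
2.2833 [0.47945555 0.13069007 0.27955042] [[0.0, 1.0, 0.001], [0.0, 0.001, -1.0], [-1.0, 0.0, -0.0]] [0.47918289 0.20169045 0.43979294] [ 1.09105766  0.67366027 -0.50925559]
rail_entry [378.7, 200.3] 0.89 [0.54206285 0.1399031  0.0175    ]
stop_face [380.2, 48.6] 0.72 [0.53908738 0.29007047 0.0175    ]
station [376.1, 152.3] 0.56 [0.5401679  0.18894874 0.        ]
```

View pics/c_w.png

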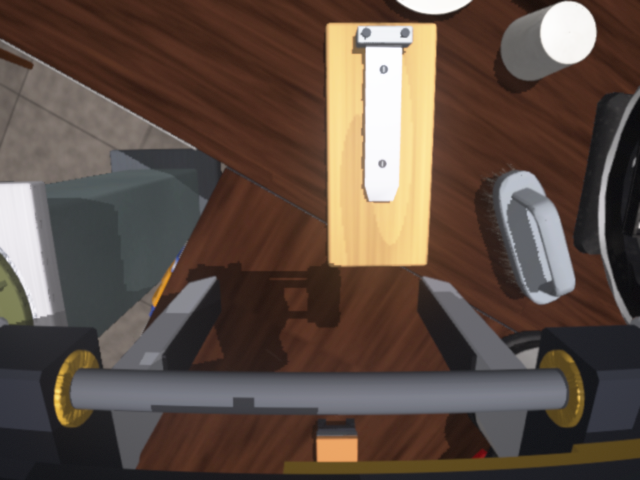

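The wrist picture shows the whole board: corners at about (326,23), (437,24), (428,265) and (330,266). The rail runs from (381,200) up to the stop at (384,45).

```bash
python3 - <<'E'
from h import *
im=np.load("w1.npz")['im']; crop(im,(315,10,445,110),"pics/c1.png",6); crop(im,(315,175,445,275),"pics/c2.png",6)
E
```

```text
(no output)
```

View pics/c1.png

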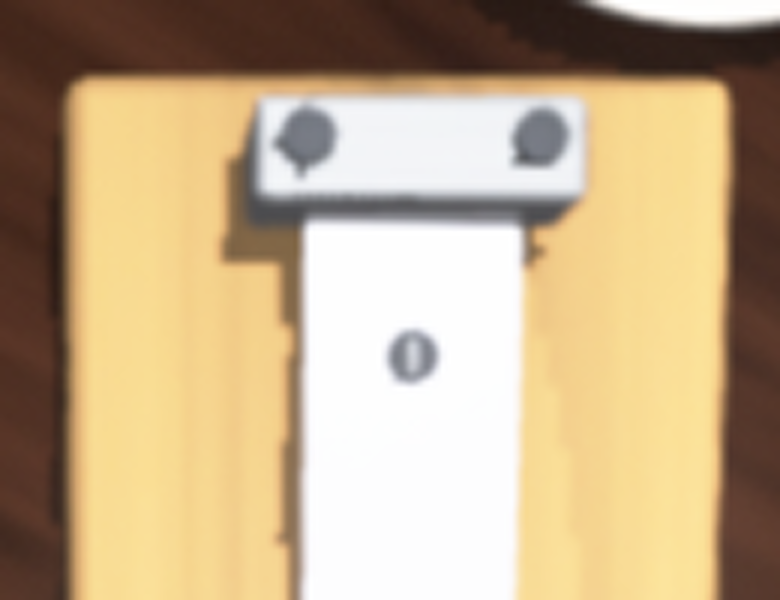

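View pics/c2.png

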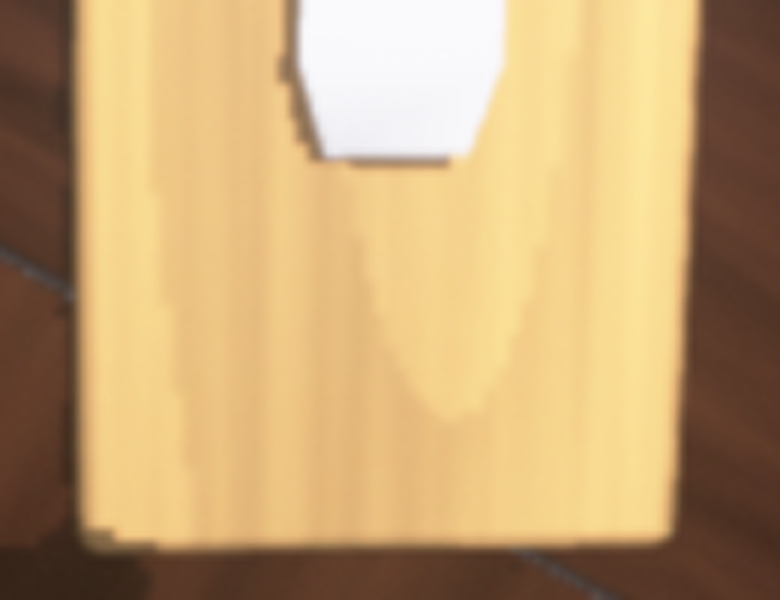

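```bash
cat >> h.py <<'E'
def fit(obj,obs,x0,full=False):
    def f(x):
        P=np.array([x[0],x[1],x[3] if full else 0])+R.from_euler('z',x[2]).apply(obj)
        return np.concatenate([(proj(P,c)-q).ravel() for c,q in obs])
    r=least_squares(f,list(x0)+([0.] if full else []),loss='soft_l1'); return r.x, f(r.x).reshape(-1,2).round(1).tolist()
u=lambda a,s,o:(np.array(a)+.5)/s-.5+np.array(o)
E
python3 - <<'E'
from h import *
w=dict(np.load("w1.npz"))
obj=np.array([[125,55,16],[125,-55,16],[-125,-55,16],[-125,55,16],[100,17,29],[100,-17,29],[100,26,38],[100,-26,38],[116,26,38],[116,-26,38],[-34,17,29],[-34,-17,29],[-50,12.2,25.8],[-50,-12.2,25.8]])/1000
a=u([[67,77],[731,77]],6,(315,10));b=u([[672,543],[83,546]],6,(315,175))
d=u([[301,220],[523,222],[257,197],[583,197],[260,98],[587,98]],6,(315,10)); e=u([[298,68],[505,66],[323,158],[470,158]],6,(315,175))
q=np.vstack([a,b,d,e])
for full in (0,1):
  x,r=fit(obj,[(w,q)],[.54,.19,1.58],full); print(x,r)
Rg=R.from_matrix(np.array([[0,1.,0],[0,0,-1.],[-1.,0,0]]))
print(delta(ctrl.get_obs(),[.48,-.27,.28],Rg))
E
```

```text
[0.54204041 0.19054668 1.58698534] [[-0.7, -0.2], [0.9, -0.2], [0.8, 1.4], [-0.6, 2.5], [0.8, -0.7], [-0.6, -1.1], [-0.4, 1.0], [0.8, 1.0], [-1.0, -0.5], [0.5, -0.4], [0.4, -0.1], [-0.7, -0.1], [0.4, 0.1], [-0.5, -0.2]]
[ 0.54239565  0.19084193  1.58659835 -0.00260907] [[-0.3, 0.2], [0.6, 0.3], [0.5, 0.5], [-0.4, 1.5], [0.9, -0.4], [-0.7, -0.8], [-0.3, 1.3], [0.6, 1.3], [-0.8, -0.1], [0.3, -0.0], [0.5, -0.6], [-0.8, -0.7], [0.4, -0.6], [-0.6, -0.9]]
(array([-1.6000e-02, -3.0000e-03,  1.6023e+01]), array([ 0.014, -0.001, -0.004]))
```

>>> {"op": "arm_command", "data": {
  "deltas": [
    {"translation":[0,0,1.0],"turn":[0,0,0]},
    {"translation":[0,0,2.5],"turn":[0,0,0]},
    {"translation":[0,0,4.1],"turn":[0,0,0]},
    {"translation":[0,0,5.7],"turn":[0,0,0]},
    {"translation":[0,0,7.3],"turn":[0,0,0]},
    {"translation":[0,0,8.9],"turn":[0,0,0]},
    {"translation":[0,0,10.5],"turn":[0,0,0]},
    {"translation":[0,0,12],"turn":[0,0,0]},
    {"translation":[0,0,13.5],"turn":[0,0,0]},
    {"translation":[0,0,14.8],"turn":[0,0,0]},
    {"translation":[0,0,15.7],"turn":[0,0,0]},
    {"translation":[0,0,16],"turn":[0,0,0]}
  ]
}}

```text
time_s: 3.48
ee_pos: [0.4795, -0.2725, 0.2791]
eef_rot: [-1.412, 1.57, -2.985]
force: [0.2, 0.5, 1.1]
grip_width: 0.0939
```

>>> {"op": "arm_command", "data": {
  "deltas": [
    {"translation":[0,0,0],"turn":[0,0,0]},
    {"translation":[0,0,0],"turn":[0,0,0]},
    {"translation":[0,0,0],"turn":[0,0,0]},
    {"translation":[0,0,0],"turn":[0,0,0]}
  ]
}}

```text
time_s: 3.82
ee_pos: [0.4801, -0.2689, 0.2797]
eef_rot: [1.213, 1.57, -0.356]
force: [0.6, 0.0, 0.7]
grip_width: 0.0942
```

```bash
python3 - <<'E'
from h import *
o=ctrl.get_obs(); c=optics.get_calibration("wrist"); im=optics.camera("wrist"); np.savez("w2.npz",im=im,**c)
print(o['time_s'],o['ee_pos'],c['origin'],o['force'])
cv2.imwrite("pics/d_w.png",im[:,:,::-1])
for t,z in (("stone_grip",.026),("carrier_front",0),("knob_grip",.042),("carrier",0)):
    for q in models.mark_of(t,"wrist")[:1]: print(t,q['at'],q['score'],onplane(q['at'],c,z))
E
```

```text
3.8167 [ 0.48012387 -0.26890036  0.27973638] [ 0.47982152 -0.19785622  0.43995566] [0.61877825 0.01737888 0.66939324]
stone_grip [341.5, 153.4] 0.91 [ 0.5025887  -0.21121166  0.026     ]
knob_grip [282.5, 214.8] 0.9 [ 0.44367513 -0.27091345  0.042     ]
carrier [339.3, 153.0] 0.71 [ 0.50166737 -0.21163804  0.        ]
```

View pics/d_w.png

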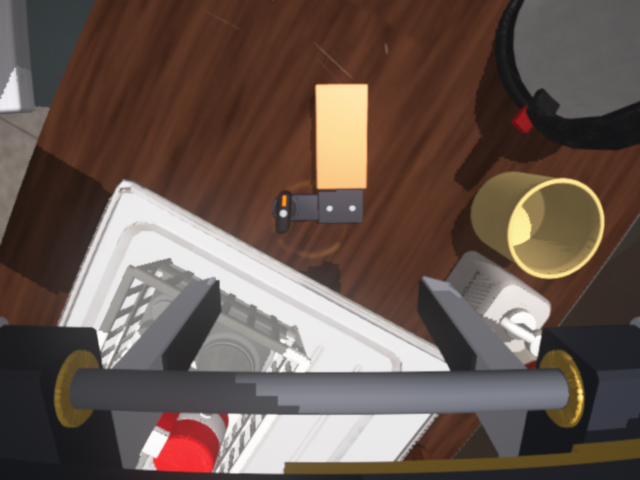

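```bash
python3 - <<'E'
from h import *
im=np.load("w2.npz")['im']; crop(im,(265,75,385,155),"pics/d1.png",6); crop(im,(265,160,385,240),"pics/d2.png",6)
E
```

```text
(no output)
```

View pics/d1.png

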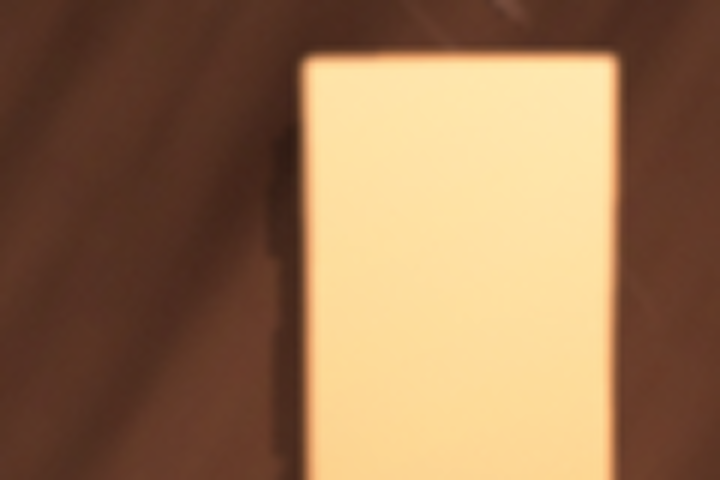

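View pics/d2.png

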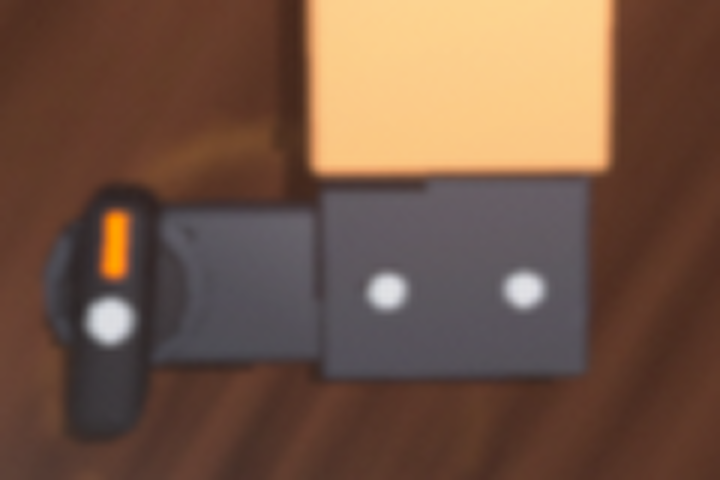

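```bash
python3 - <<'E'
from h import *
w=dict(np.load("w2.npz"))
obj=np.array([[68,25,36],[68,-25,36],[-32,-25,36],[-32,25,36],[-70,23.5,20],[-70,-23.5,20]])/1000
q=np.vstack([u([[301,56],[619,55]],6,(265,75)),u([[607,173],[311,177],[320,380],[588,373]],6,(265,160))])
for full in (0,1):
  x,r=fit(obj,[(w,q)],[.5,-.21,1.58],full); print(x,r)
x,_=fit(obj,[(w,q)],[.5,-.21,1.58])
yaw=x[2]; Rz=R.from_euler('z',yaw)
# bar ends z=.047
a,b=onplane(u([127,195],6,(265,160)),w,.047),onplane(u([100,430],6,(265,160)),w,.047)
d=a-b; print("bar len",np.linalg.norm(d),"angle",yaw-np.arctan2(d[1],d[0]),"centre in carrier",Rz.inv().apply((a+b)/2-[x[0],x[1],0]))
Rg=R.from_matrix(np.array([[0,1.,0],[0,0,-1.],[-1.,0,0]]))
Rg=R.from_euler('z',yaw-np.pi/2)*Rg
for z in (.10,.026): print(delta(ctrl.get_obs(),[x[0],x[1],z],Rg))
E
```

```text
[ 0.501788   -0.21343484  1.58255083] [[0.1, -0.1], [-0.2, -0.3], [0.4, -0.0], [-0.3, -0.2], [0.1, 0.1], [-0.1, 0.8]]
[ 5.01850295e-01 -2.13476458e-01  1.58259104e+00 -1.21955416e-03] [[0.2, 0.1], [-0.3, -0.1], [0.4, -0.1], [-0.2, -0.3], [0.2, -0.1], [-0.2, 0.6]]
bar len 0.03938523412837348 angle 0.14372821659526291 centre in carrier [-0.05298231  0.05727581  0.047     ]
(array([ 7.184,  0.873, -2.253]), array([-0.131,  0.001, -0.002]))
(array([10.144,  0.873, -2.253]), array([-0.131,  0.001, -0.002]))
```

>>> {"op": "arm_command", "data": {
  "deltas": [
    {"translation":[1.0,0.3,-0.8],"turn":[-0.13,0,0]},
    {"translation":[2.4,0.7,-1.7],"turn":[-0.13,0,0]},
    {"translation":[4.0,0.873,-2.253],"turn":[-0.13,0,0]},
    {"translation":[5.6,0.873,-2.253],"turn":[-0.13,0,0]},
    {"translation":[7.0,0.873,-2.253],"turn":[-0.13,0,0]},
    {"translation":[8.0,0.873,-2.253],"turn":[-0.13,0,0]},
    {"translation":[8.8,0.873,-2.253],"turn":[-0.13,0,0]},
    {"translation":[9.4,0.873,-2.253],"turn":[-0.13,0,0]},
    {"translation":[9.8,0.873,-2.253],"turn":[-0.13,0,0]},
    {"translation":[10.1,0.873,-2.253],"turn":[-0.13,0,0]},
    {"translation":[10.1,0.873,-2.253],"turn":[-0.13,0,0]},
    {"translation":[10.1,0.873,-2.253],"turn":[-0.13,0,0]}
  ]
}}

```text
time_s: 5.07
ee_pos: [0.5019, -0.214, 0.0274]
eef_rot: [1.166, 1.57, -0.394]
force: [-0.3, -0.1, -0.5]
grip_width: 0.0943
```

>>> {"op": "arm_command", "data": {
  "deltas": [
    {"translation":[0,0,0],"turn":[0,0,0]},
    {"translation":[0,0,0],"turn":[0,0,0]},
    {"translation":[0,0,0],"turn":[0,0,0]},
    {"translation":[0,0,0],"turn":[0,0,0]}
  ],
  "gripper": 60,
  "force": 40
}}

```text
time_s: 5.4
ee_pos: [0.5019, -0.214, 0.0275]
eef_rot: [1.087, 1.57, -0.472]
force: [1.1, 0.2, 0.0]
grip_width: 0.0708
```

```bash
python3 - <<'E'
from h import *
o=ctrl.get_obs(); c=optics.get_calibration("wrist"); im=optics.camera("wrist")
print(o['time_s'],o['ee_pos'],o['force'],o['grip_width'])
Rg=R.from_euler('z',1.58255-np.pi/2)*R.from_matrix(np.array([[0,1.,0],[0,0,-1.],[-1.,0,0]]))
print(delta(o,[.5018,-.2134,.026],Rg))
cv2.imwrite("pics/e_w.png",im[:,:,::-1])
E
```

```text
5.4 [ 0.50188228 -0.21395984  0.02745496] [1.07108684 0.22203335 0.01356381] 0.07075346211995205
(array([ 0.058, -0.003, -0.022]), array([-0.008,  0.004, -0.008]))
```

View pics/e_w.png

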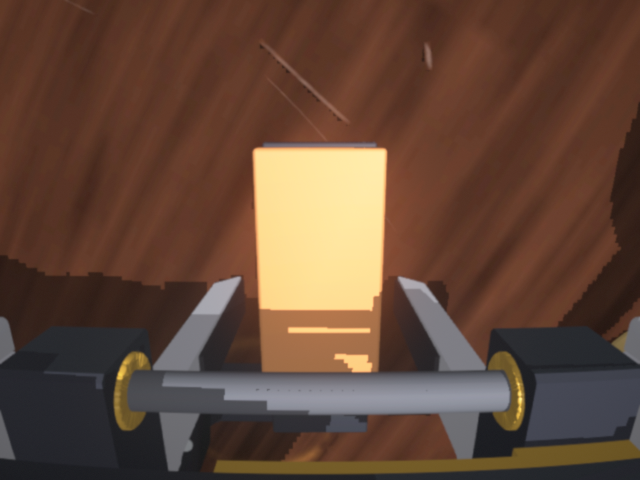

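The stone spans columns 255–385 and sits centred between the fingers (242 and 398). Now I'll close on it.

>>> {"op": "arm_command", "data": {
  "deltas": [
    {"translation":[0,0,0],"turn":[0,0,0]},
    {"translation":[0,0,0],"turn":[0,0,0]},
    {"translation":[0,0,0],"turn":[0,0,0]},
    {"translation":[0,0,0],"turn":[0,0,0]},
    {"translation":[0,0,0],"turn":[0,0,0]},
    {"translation":[0,0,0],"turn":[0,0,0]}
  ],
  "gripper": 44,
  "force": 45
}}

```text
time_s: 5.95
ee_pos: [0.5018, -0.2139, 0.027]
eef_rot: [1.164, 1.571, -0.395]
force: [0.4, 0.0, 1.1]
grip_width: 0.0498
```

>>> {"op": "arm_command", "data": {
  "deltas": [
    {"translation":[-0.1,0,0],"turn":[0,0,0]},
    {"translation":[-0.3,0,0],"turn":[0,0,0]},
    {"translation":[-0.6,0,0],"turn":[0,0,0]},
    {"translation":[-1,0,0],"turn":[0,0,0]},
    {"translation":[-1.5,0,0],"turn":[0,0,0]},
    {"translation":[-2,0,0],"turn":[0,0,0]},
    {"translation":[-2.5,0,0],"turn":[0,0,0]},
    {"translation":[-2.8,0,0],"turn":[0,0,0]},
    {"translation":[-3,0,0],"turn":[0,0,0]},
    {"translation":[-3,0,0],"turn":[0,0,0]},
    {"translation":[-3,0,0],"turn":[0,0,0]}
  ]
}}

```text
time_s: 6.87
ee_pos: [0.5015, -0.2138, 0.1018]
eef_rot: [-2.052, 1.571, 2.671]
force: [-0.3, 0.3, -7.6]
grip_width: 0.0498
```

```bash
python3 - <<'E'
from h import *
o=ctrl.get_obs(); c=optics.get_calibration("wrist"); im=optics.camera("wrist"); np.savez("w3.npz",im=im,**c)
print(o['time_s'],o['ee_pos'],o['force'],o['moment'],o['grip_width'])
cv2.imwrite("pics/f_w.png",im[:,:,::-1])
s=optics.camera("scene"); crop(s,(290,250,440,390),"pics/f_s.png",4)
crop(im,(230,120,410,260),"pics/f1.png",4)
E
```

```text
6.8667 [ 0.50153977 -0.21379628  0.10181877] [-0.32175145  0.33782683 -7.61743756] [-0.01881184 -0.01487217 -0.00618072] 0.049765300245379805
```

View pics/f1.png

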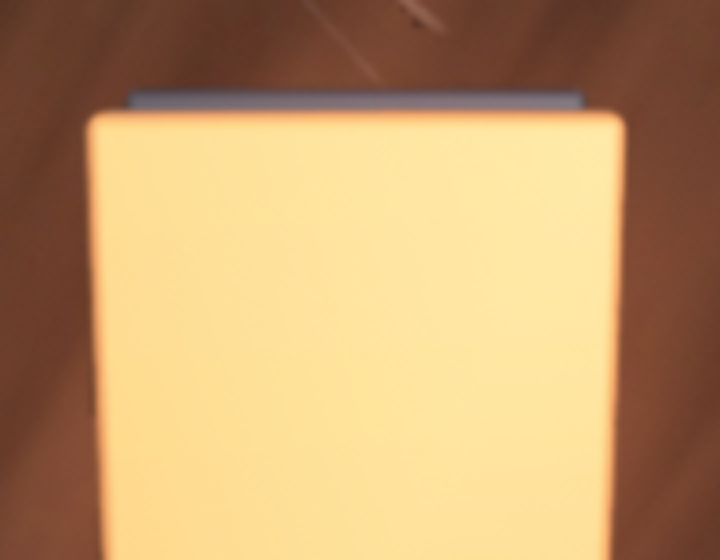

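View pics/f_s.png

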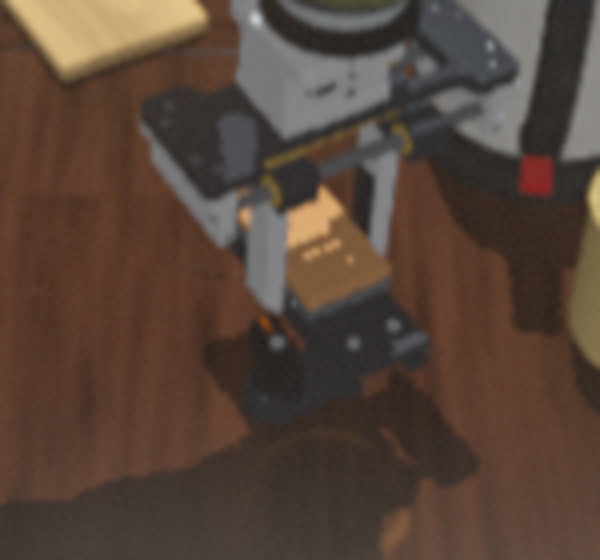

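```bash
python3 - <<'E'
from h import *
w=dict(np.load("w3.npz"))
obj=np.array([[68,25,36],[68,-25,36],[70,23.5,20],[70,-23.5,20]])/1000
q=u([[90,112],[625,112],[130,92],[583,92]],4,(230,120))
o=ctrl.get_obs(); p,r=tcp(o); yaw0=np.arctan2(*(-r.as_matrix()[:2,2])[::-1]); print("yaw",yaw0)
base=np.array(p)+[0.0,0.0004,-.027]
def f(x,ret=0):
    P=base+R.from_euler('z',yaw0).apply([x[0],0,x[3]])+ (R.from_euler('z',yaw0+x[1])*R.from_euler('y',x[2])).apply(obj)
    return (proj(P,w)-q).ravel()
print("pred resid",f([0,0,0,0]).round(1))
f2=lambda x:np.r_[f(x),x[3]/.0005]
s=least_squares(f2,[0,0,0,0]); print(s.x,f(s.x).round(1))
E
```

```text
yaw 1.5819112177061825
pred resid [-1.3 -0.6  1.1 -0.7 -1.3 -1.4  1.6 -1.4]
[-1.37436323e-03  9.34587163e-06  3.48614604e-02 -1.00252276e-04] [-0.2 -0.3 -0.  -0.3 -0.4  0.4  0.7  0.4]
```

```bash
python3 - <<'E'
import cv2,numpy as np
a=cv2.imread("pics/e_w.png")[130:160,240:400]; b=cv2.imread("pics/f_w.png")[130:160,240:400]
for im in (a,b):
    g=im[:,:,2].astype(float); col=g[:,60:100].mean(1); print(col[8:26].round(0)); print(g[26:30].mean(0)[8:24].round(0),g[26:30].mean(0)[138:152].round(0))
cv2.imwrite("pics/g.png",cv2.resize(np.vstack([a,b]),None,fx=5,fy=5,interpolation=cv2.INTER_CUBIC))
E
```

```text
[124. 124. 122. 113. 104. 110. 123. 131. 145. 194. 239. 251. 253. 254.
 255. 255. 255. 255.]
[ 94.  93.  93. 103. 149. 214. 244. 252. 254. 254. 254. 254. 254. 254.
 254. 254.] [255. 255. 255. 255. 255. 255. 254. 249. 224. 155. 122. 121. 121. 120.]
[120. 120. 119. 112. 104. 106. 117. 126. 135. 173. 226. 248. 252. 254.
 254. 255. 255. 255.]
[106. 108. 117. 158. 218. 243. 252. 254. 254. 254. 254. 254. 254. 254.
 254. 254.] [255. 255. 255. 255. 255. 254. 250. 234. 165. 123. 119. 119. 118. 118.]
```

View pics/g.png

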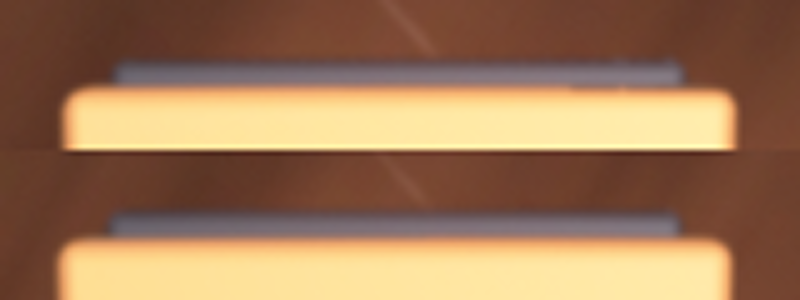

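```bash
cat >> h.py <<'E'
ST=np.array([.5422,.1906]); YAW=1.5868
RG=R.from_euler('z',YAW-np.pi/2)*R.from_matrix(np.array([[0,1.,0],[0,0,-1.],[-1.,0,0]]))
def sp(sx,z,sy=0): 
    c,s=np.cos(YAW),np.sin(YAW); return [ST[0]+sx*c-sy*s,ST[1]+sx*s+sy*c,z]
def instn(o):
    p,r=tcp(o); d=R.from_euler('z',-YAW).apply(p-[*ST,0]); return d.round(4), (RG.inv()*r).as_rotvec().round(4)
E
python3 - <<'E'
from h import *
o=ctrl.get_obs(); print(delta(o,sp(-.1325,.10),RG)); print(delta(o,sp(-.1325,.045),RG))
E
```

```text
(array([  0.055,   1.84 , -10.852]), array([-0.056, -0.006,  0.012]))
(array([  2.255,   1.842, -10.851]), array([-0.056, -0.006,  0.012]))
```

>>> {"op": "arm_command", "data": {
  "deltas": [
    {"translation":[0,0,-0.4],"turn":[0,0,0]},
    {"translation":[0,0,-1.2],"turn":[0,0,0]},
    {"translation":[0,0.2,-2.3],"turn":[0,0,0]},
    {"translation":[0,0.4,-3.5],"turn":[0,0,0]},
    {"translation":[0,0.6,-4.7],"turn":[-0.06,0,0]},
    {"translation":[0,0.8,-5.9],"turn":[-0.06,0,0]},
    {"translation":[0,1,-7.1],"turn":[-0.06,0,0]},
    {"translation":[0,1.3,-8.3],"turn":[-0.06,0,0]},
    {"translation":[0,1.5,-9.3],"turn":[-0.06,0,0]},
    {"translation":[0,1.7,-10.2],"turn":[-0.06,0,0]},
    {"translation":[0,1.84,-10.7],"turn":[-0.06,0,0.01]},
    {"translation":[0,1.84,-10.85],"turn":[-0.06,0,0.01]}
  ]
}}

```text
time_s: 7.97
ee_pos: [0.5446, 0.06, 0.1015]
eef_rot: [1.999, 1.57, 0.446]
force: [0.1, 0.5, -6.1]
grip_width: 0.0497
```

>>> {"op": "arm_command", "data": {
  "deltas": [
    {"translation":[0.2,0,0],"turn":[0,0,0]},
    {"translation":[0.6,0,0],"turn":[0,0,0]},
    {"translation":[1.0,0,0],"turn":[0,0,0]},
    {"translation":[1.4,0,0],"turn":[0,0,0]},
    {"translation":[1.75,0,0],"turn":[0,0,0]},
    {"translation":[2.0,0,0],"turn":[0,0,0]},
    {"translation":[2.1,0,0],"turn":[0,0,0]},
    {"translation":[2.1,0,0],"turn":[0,0,0]},
    {"translation":[2.1,0,0],"turn":[0,0,0]},
    {"translation":[2.1,0,0],"turn":[0,0,0]}
  ]
}}

```text
time_s: 8.8
ee_pos: [0.545, 0.0579, 0.0499]
eef_rot: [1.593, 1.569, 0.038]
force: [0.1, -0.5, -5.1]
grip_width: 0.0495
```

```bash
python3 - <<'E'
from h import *
o=ctrl.get_obs(); c=optics.get_calibration("wrist"); im=optics.camera("wrist"); np.savez("w4.npz",im=im,**c)
print(o['time_s'],o['ee_pos'],o['force'],o['moment'],o['grip_width'],instn(o))
print(delta(o,sp(-.1325,.045),RG))
cv2.imwrite("pics/h_w.png",im[:,:,::-1]); s=optics.camera("scene"); crop(s,(250,180,400,290),"pics/h_s.png",5)
E
```

```text
8.8 [0.54501932 0.05790456 0.04993599] [ 0.12822057 -0.51472048 -5.0551042 ] [-0.09156821  0.03921375 -0.02125236] 0.04948526367228385 (array([-0.1327, -0.0007,  0.0499]), array([-0.0003,  0.    ,  0.0017]))
(array([ 0.197, -0.028, -0.009]), array([ 0.004, -0.   , -0.02 ]))
```

View pics/h_w.png

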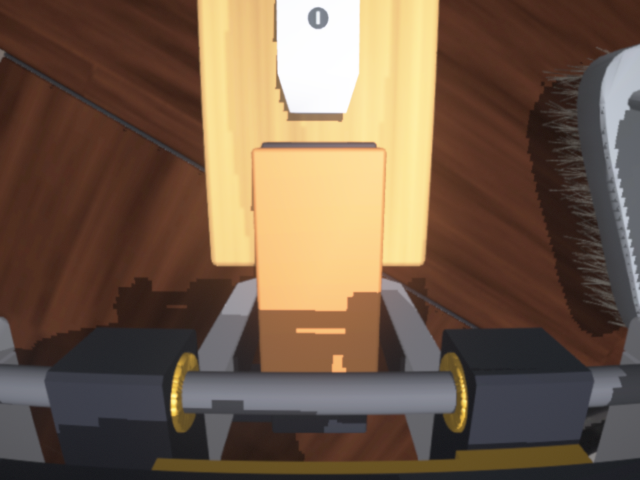

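View pics/h_s.png

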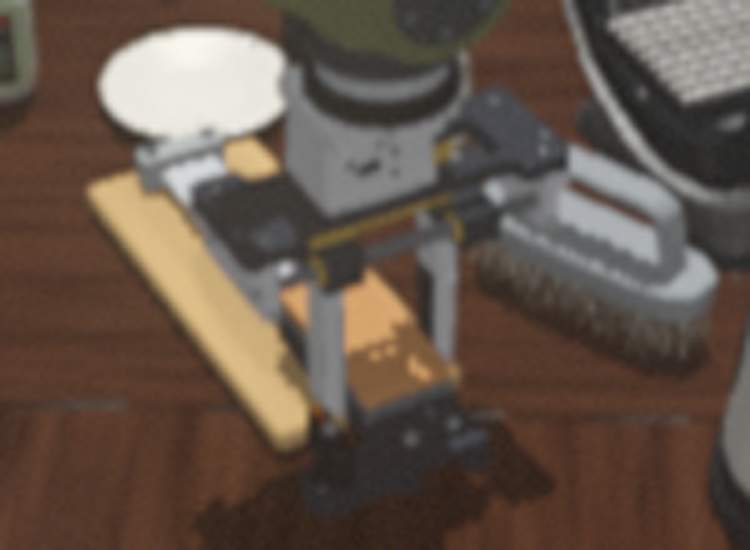

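The carrier is aligned in front of the rail. The rail tip spans (290–350, 112) and the plate front (263–377, 145). I'll measure the offset more finely.

```bash
python3 - <<'E'
from h import *
im=np.load("w4.npz")['im']; crop(im,(245,0,395,160),"pics/h1.png",5)
E
```

```text
(no output)
```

View pics/h1.png

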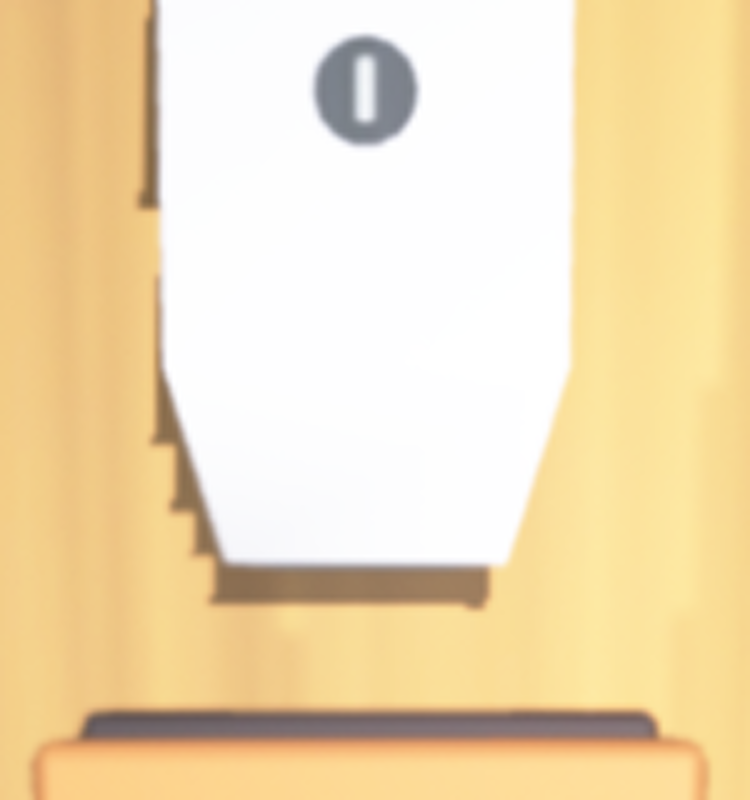

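```bash
python3 - <<'E'
from h import *
w=dict(np.load("w4.npz")); o=ctrl.get_obs(); p,r=tcp(o)
g=lambda a,z:onplane(u(a,5,(245,0)),w,z)
def show(n,a,b,z):
    A,B=g(a,z),g(b,z); t=r.inv().apply((A+B)/2-p)*1000; print(n,"width",round(np.linalg.norm(A-B)*1000,1),"mid in tool (mm) y %.2f fwd %.1f"%(t[1],-t[2]))
show("rail far",(158,0),(575,0),.029); show("rail taper",(163,370),(571,370),.029); show("tip",(225,564),(508,564),.0258)
zu=p[2]-.027
show("plate",(85,712),(657,712),zu+.02); show("stone",(35,745),(705,745),zu+.036)
E
```

```text
rail far width 34.4 mid in tool (mm) y -0.56 fwd 128.3
rail taper width 34.6 mid in tool (mm) y -0.53 fwd 98.6
tip width 24.8 mid in tool (mm) y -0.59 fwd 82.8
plate width 46.2 mid in tool (mm) y -0.19 fwd 70.2
stone width 49.1 mid in tool (mm) y -0.26 fwd 67.9
```

>>> {"op": "arm_command", "data": {
  "deltas": [
    {"translation":[0.07,-0.01,0],"turn":[0,0,0]},
    {"translation":[0.14,-0.018,0],"turn":[0,0,0]},
    {"translation":[0.195,-0.018,0],"turn":[0,0,0]},
    {"translation":[0.195,-0.018,-0.1],"turn":[0,0,0]},
    {"translation":[0.195,-0.018,-0.25],"turn":[0,0,0]},
    {"translation":[0.195,-0.018,-0.4],"turn":[0,0,0]},
    {"translation":[0.195,-0.018,-0.5],"turn":[0,0,0]},
    {"translation":[0.195,-0.018,-0.6],"turn":[0,0,0]},
    {"translation":[0.195,-0.018,-0.7],"turn":[0,0,0]},
    {"translation":[0.195,-0.018,-0.8],"turn":[0,0,0]},
    {"translation":[0.195,-0.018,-0.9],"turn":[0,0,0]}
  ]
}}

```text
time_s: 9.82
ee_pos: [0.5439, 0.0806, 0.0446]
eef_rot: [1.515, 1.57, -0.039]
force: [-0.2, -0.3, -5.4]
grip_width: 0.0498
```

```bash
python3 - <<'E'
from h import *
o=ctrl.get_obs(); print(o['time_s'],instn(o),o['force'],o['moment'])
E
```

```text
9.8167 (array([-1.10e-01,  1.00e-04,  4.46e-02]), array([-0.0004, -0.    ,  0.0009])) [-0.22761502 -0.34769593 -5.38975595] [-0.01023395 -0.01608104  0.01106497]
```

>>> {"op": "arm_command", "data": {
  "deltas": [
    {"translation":[-0.008,0,-0.08],"turn":[0,0,0]},
    {"translation":[-0.012,0,-0.16],"turn":[0,0,0]},
    {"translation":[-0.012,0,-0.24],"turn":[0,0,0]},
    {"translation":[-0.012,0,-0.32],"turn":[0,0,0]},
    {"translation":[-0.012,0,-0.4],"turn":[0,0,0]},
    {"translation":[-0.012,0,-0.48],"turn":[0,0,0]},
    {"translation":[-0.012,0,-0.56],"turn":[0,0,0]}
  ]
}}

```text
time_s: 10.4
ee_pos: [0.5437, 0.0946, 0.0449]
eef_rot: [1.587, 1.57, 0.033]
force: [0.1, -0.2, -6.6]
grip_width: 0.0495
```

```bash
python3 - <<'E'
from h import *
o=ctrl.get_obs(); print(o['time_s'],instn(o),o['force'],o['moment'])
E
```

```text
10.4 (array([-0.096 ,  0.0001,  0.0449]), array([-0.0003,  0.    ,  0.0009])) [ 0.13385668 -0.15511827 -6.56117895] [-0.04936426 -0.03066901 -0.00106875]
```

>>> {"op": "arm_command", "data": {
  "deltas": [
    {"translation":[0,0,-0.12],"turn":[0,0,0]},
    {"translation":[0,0,-0.32],"turn":[0,0,0]},
    {"translation":[0,0,-0.52],"turn":[0,0,0]},
    {"translation":[0,0,-0.72],"turn":[0,0,0]},
    {"translation":[0,0,-0.92],"turn":[0,0,0]},
    {"translation":[0,0,-1.12],"turn":[0,0,0]},
    {"translation":[0,0,-1.32],"turn":[0,0,0]},
    {"translation":[0,0,-1.52],"turn":[0,0,0]},
    {"translation":[0,0,-1.72],"turn":[0,0,0]},
    {"translation":[0,0,-1.92],"turn":[0,0,0]},
    {"translation":[0,0,-2.12],"turn":[0,0,0]},
    {"translation":[0,0,-2.3],"turn":[0,0,0]}
  ]
}}

```text
time_s: 11.4
ee_pos: [0.5435, 0.1521, 0.045]
eef_rot: [1.441, 1.568, -0.113]
force: [6.6, -3.1, -9.4]
grip_width: 0.0496
```

```bash
python3 - <<'E'
from h import *
o=ctrl.get_obs(); print(o['time_s'],instn(o),o['force'],o['moment'])
E
```

```text
11.4 (array([-0.0385, -0.0006,  0.045 ]), array([-0.0002, -0.0004,  0.0027])) [ 6.60245177 -3.14901632 -9.39876882] [-0.78622741 -1.20052407 -0.16622452]
```

>>> {"op": "arm_command", "data": {
  "deltas": [
    {"translation":[0,0.01,-0.16],"turn":[0,0,0]},
    {"translation":[0,0.02,-0.32],"turn":[0,0,0]},
    {"translation":[0,0.02,-0.48],"turn":[0,0,0]},
    {"translation":[0,0.02,-0.64],"turn":[0,0,0]},
    {"translation":[0,0.02,-0.8],"turn":[0,0,0]},
    {"translation":[0,0.02,-0.96],"turn":[0,0,0]},
    {"translation":[0,0.02,-1.12],"turn":[0,0,0]},
    {"translation":[0,0.02,-1.28],"turn":[0,0,0]}
  ]
}}

```text
time_s: 12.07
ee_pos: [0.5433, 0.1841, 0.0449]
eef_rot: [1.401, 1.568, -0.153]
force: [5.9, -2.7, -8.6]
grip_width: 0.0497
```

```bash
python3 - <<'E'
from h import *
o=ctrl.get_obs(); print(o['time_s'],instn(o),o['force'],o['moment'])
E
```

```text
12.0667 (array([-0.0066, -0.001 ,  0.0449]), array([-0.0003, -0.0004,  0.0023])) [ 5.92816838 -2.73208123 -8.6153483 ] [-0.74669015 -1.06380704 -0.19753011]
```

>>> {"op": "arm_command", "data": {
  "deltas": [
    {"translation":[0,0,-0.15],"turn":[0,0,0]},
    {"translation":[0,0,-0.3],"turn":[0,0,0]},
    {"translation":[0,0,-0.45],"turn":[0,0,0]},
    {"translation":[0,0,-0.6],"turn":[0,0,0]},
    {"translation":[0,0,-0.75],"turn":[0,0,0]},
    {"translation":[0,0,-0.9],"turn":[0,0,0]},
    {"translation":[0,0,-1.0],"turn":[0,0,0]},
    {"translation":[0,0,-1.1],"turn":[0,0,0]},
    {"translation":[0,0,-1.18],"turn":[0,0,0]}
  ]
}}

```text
time_s: 12.82
ee_pos: [0.5428, 0.2135, 0.0449]
eef_rot: [1.4, 1.569, -0.154]
force: [5.1, -3.2, -9.0]
grip_width: 0.0495
```

```bash
python3 - <<'E'
from h import *
o=ctrl.get_obs(); print(o['time_s'],instn(o),o['force'],o['moment'])
c=optics.get_calibration("wrist"); im=optics.camera("wrist"); np.savez("w5.npz",im=im,**c);cv2.imwrite("pics/i_w.png",im[:,:,::-1]);crop(im,(230,80,410,200),"pics/i1.png",4)
E
```

```text
12.8167 (array([ 0.0229, -0.0009,  0.0449]), array([-0.0003, -0.0004,  0.0022])) [ 5.13293119 -3.1651608  -8.95242806] [-0.71988656 -1.03434114 -0.14320814]
```

View pics/i1.png

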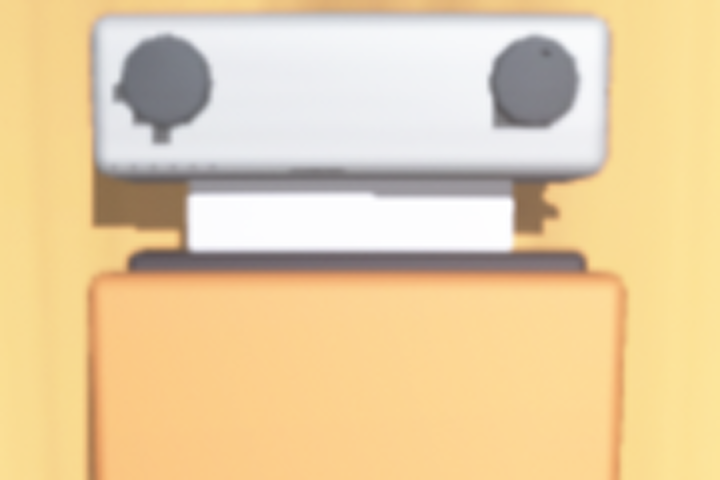

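The gap to the stop shows as rows 180–252 in the crop, about 6–7 mm. I'll creep from here.

>>> {"op": "arm_command", "data": {
  "deltas": [
    {"translation":[0,0,-0.03],"turn":[0,0,0]},
    {"translation":[0,0,-0.06],"turn":[0,0,0]},
    {"translation":[0,0,-0.09],"turn":[0,0,0]},
    {"translation":[0,0,-0.12],"turn":[0,0,0]},
    {"translation":[0,0,-0.15],"turn":[0,0,0]},
    {"translation":[0,0,-0.17],"turn":[0,0,0]},
    {"translation":[0,0,-0.19],"turn":[0,0,0]},
    {"translation":[0,0,-0.21],"turn":[0,0,0]}
  ]
}}

```text
time_s: 13.53
ee_pos: [0.5427, 0.2186, 0.0449]
eef_rot: [1.38, 1.569, -0.174]
force: [5.8, -3.9, -8.2]
grip_width: 0.0499
```

>>> {"op": "arm_command", "data": {
  "deltas": [
    {"translation":[0,0,-0.015],"turn":[0,0,0]},
    {"translation":[0,0,-0.03],"turn":[0,0,0]}
  ]
}}

```text
time_s: 13.7
ee_pos: [0.5427, 0.2193, 0.0449]
eef_rot: [1.371, 1.569, -0.184]
force: [5.7, -4.7, -8.2]
grip_width: 0.05
```

>>> {"op": "arm_command", "data": {
  "deltas": [
    {"translation":[0,0,-0.015],"turn":[0,0,0]},
    {"translation":[0,0,-0.03],"turn":[0,0,0]}
  ]
}}

```text
time_s: 13.87
ee_pos: [0.5426, 0.2201, 0.0448]
eef_rot: [1.359, 1.569, -0.196]
force: [6.0, -4.1, -7.9]
grip_width: 0.0496
```

>>> {"op": "arm_command", "data": {
  "deltas": [
    {"translation":[0,0,-0.015],"turn":[0,0,0]},
    {"translation":[0,0,-0.03],"turn":[0,0,0]}
  ]
}}

```text
time_s: 14.03
ee_pos: [0.5426, 0.2207, 0.0449]
eef_rot: [1.286, 1.569, -0.268]
force: [5.1, -7.4, -7.3]
grip_width: 0.0499
```

>>> {"op": "arm_command", "data": {
  "deltas": [
    {"translation":[0,0,-0.015],"turn":[0,0,0]},
    {"translation":[0,0,-0.03],"turn":[0,0,0]}
  ]
}}

```text
time_s: 14.2
ee_pos: [0.5426, 0.2208, 0.0448]
eef_rot: [0.796, 1.568, -0.758]
force: [5.1, -13.3, -7.1]
grip_width: 0.0492
```

```bash
python3 - <<'E'
from h import *
o=ctrl.get_obs(); print(o['time_s'],instn(o),o['force'],o['moment'])
c=optics.get_calibration("wrist"); im=optics.camera("wrist"); np.savez("w5.npz",im=im,**c);crop(im,(230,80,410,200),"pics/j1.png",4)
E
```

```text
14.2 (array([ 0.0302, -0.0009,  0.0448]), array([-0.0002, -0.0018,  0.0018])) [  5.09062778 -13.29041675  -7.13362703] [-2.30321395 -1.05132054 -0.13688094]
```

View pics/j1.png

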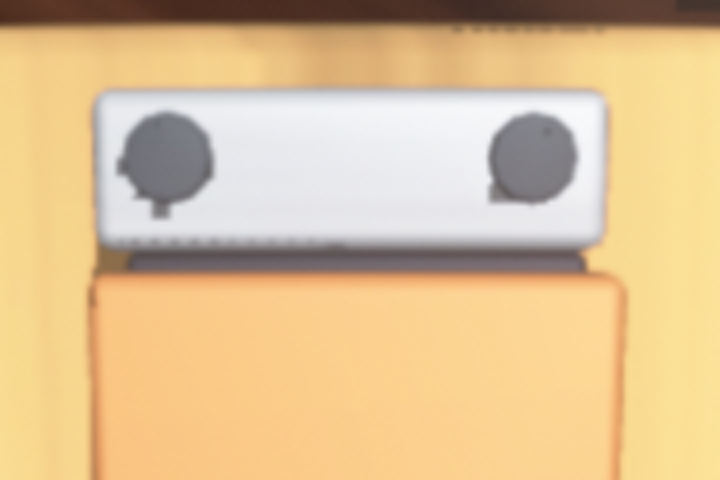

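The force rose from 4 N to 13 N while the advance stopped, and the picture shows the plate front meeting the stop. It is home, so I'll release and rise.

>>> {"op": "arm_command", "data": {
  "deltas": [
    {"translation":[0,0,0],"turn":[0,0,0]},
    {"translation":[0,0,0],"turn":[0,0,0]},
    {"translation":[0,0,0],"turn":[0,0,0]},
    {"translation":[0,0,0],"turn":[0,0,0]},
    {"translation":[0,0,0],"turn":[0,0,0]},
    {"translation":[0,0,0],"turn":[0,0,0]}
  ],
  "gripper": 84
}}

```text
time_s: 14.75
ee_pos: [0.5421, 0.2218, 0.045]
eef_rot: [1.675, 1.57, 0.12]
force: [-0.5, -0.0, -0.4]
grip_width: 0.0834
```

>>> {"op": "arm_command", "data": {
  "deltas": [
    {"translation":[-0.3,0,0],"turn":[0,0,0]},
    {"translation":[-0.8,0,0],"turn":[0,0,0]},
    {"translation":[-1.6,0,0],"turn":[0,0,0]},
    {"translation":[-2.8,0,0.5],"turn":[0,0,0]},
    {"translation":[-4.0,0,1.3],"turn":[0,0,0]},
    {"translation":[-5.2,-0.4,2.4],"turn":[0,0,0]},
    {"translation":[-6.1,-0.9,3.4],"turn":[0,0,0]},
    {"translation":[-6.7,-1.5,4.3],"turn":[0,0,0]},
    {"translation":[-7,-2,5],"turn":[0,0,0]},
    {"translation":[-7,-2.2,5.2],"turn":[0,0,0]},
    {"translation":[-7,-2.2,5.2],"turn":[0,0,0]},
    {"translation":[-7,-2.2,5.2],"turn":[0,0,0]}
  ],
  "gripper": 50
}}

```text
time_s: 15.75
ee_pos: [0.4892, 0.0911, 0.22]
eef_rot: [1.712, 1.57, 0.158]
force: [0.1, 0.2, -1.2]
grip_width: 0.0498
```

```bash
python3 - <<'E'
from h import *
o=ctrl.get_obs(); print(o['time_s'],o['ee_pos'],instn(o),o['force'],o['moment'],o['grip_width'])
c=optics.get_calibration("wrist"); im=optics.camera("wrist"); np.savez("w6.npz",im=im,**c);cv2.imwrite("pics/k_w.png",im[:,:,::-1])
for q in models.mark_of("knob_grip","wrist")[:1]: P=onplane(q['at'],c,.0595);print(q['at'],q['score'],P)
E
```

```text
15.75 [0.48923452 0.0911267  0.21999   ] (array([-0.0986,  0.0546,  0.22  ]), array([-0.    ,  0.0002,  0.0012])) [ 0.14963396  0.21547318 -1.20277565] [-0.06706986  0.09293201 -0.00478437] 0.0497546498921047
[317.0, 135.4] 0.58 [0.4865545  0.16545554 0.0595    ]
```

View pics/k_w.png

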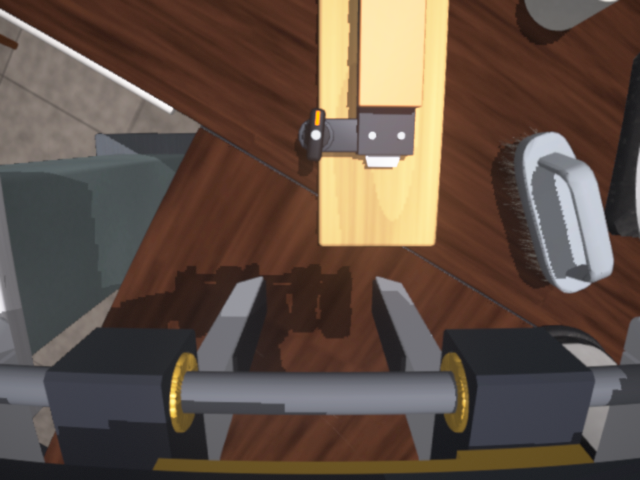

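```bash
python3 - <<'E'
from h import *
im=np.load("w6.npz")['im']; crop(im,(290,90,430,190),"pics/k1.png",5)
E
```

```text
(no output)
```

View pics/k1.png

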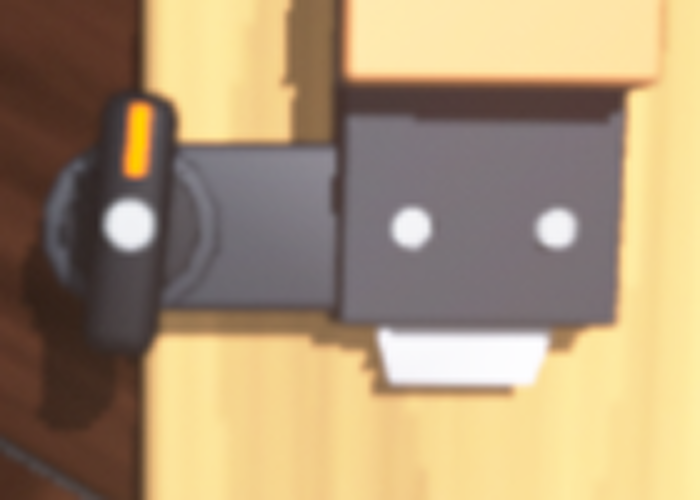

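```bash
python3 - <<'E'
from h import *
w=dict(np.load("w6.npz")); g=lambda a,z:onplane(u(a,5,(290,90)),w,z)
S=lambda P:(R.from_euler('z',-YAW).apply(P-[*ST,0])*1000).round(1)
a,b,m=g((143,92),.0645),g((121,352),.0645),g((129,224),.0645)
d=a-b; print("len",np.linalg.norm(d),"theta",YAW-np.arctan2(d[1],d[0]),S((a+b)/2),S(m))
print("plate rear",S(g((340,323),.0375)),S(g((613,323),.0375)),"tip",S(g((388,385),.0258)),S(g((535,385),.0258)))
print("expected knob",S(np.array(sp(-.024,.06,.0575))))
o=ctrl.get_obs()
th=YAW-np.arctan2(d[1],d[0])
Rk=R.from_euler('z',-th)*RG
P=(a+b+m)/3
for z in (.11,.0595): print(delta(o,[*m[:2],z],Rk))
E
```

```text
len 0.03870358029128687 theta 0.08778976387303428 [-23.5  56.8  64.5] [-23.6  57.2  64.5]
plate rear [-39.2  22.4  37.5] [-38.9 -23.3  37.5] tip [-50.2  12.7  25.8] [-50.  -12.8  25.8]
expected knob [-24.   57.5  60. ]
(array([ 4.372, -0.108, -2.986]), array([ 1.018e+00, -1.000e-03,  0.000e+00]))
(array([ 6.392, -0.108, -2.986]), array([ 1.018e+00, -1.000e-03,  0.000e+00]))
```

>>> {"op": "arm_command", "data": {
  "deltas": [
    {"translation":[0.4,-0.108,-0.8],"turn":[0.3,0,0]},
    {"translation":[1.2,-0.108,-1.8],"turn":[0.7,0,0]},
    {"translation":[2.2,-0.108,-2.6],"turn":[1.1,0,0]},
    {"translation":[3.3,-0.108,-2.986],"turn":[1.1,0,0]},
    {"translation":[4.2,-0.108,-2.986],"turn":[1.1,0,0]},
    {"translation":[4.9,-0.108,-2.986],"turn":[1.1,0,0]},
    {"translation":[5.4,-0.108,-2.986],"turn":[1.1,0,0]},
    {"translation":[5.4,-0.108,-2.986],"turn":[1.1,0,0]},
    {"translation":[5.4,-0.108,-2.986],"turn":[1.1,0,0]}
  ],
  "gripper": 36
}}

```text
time_s: 16.6
ee_pos: [0.4851, 0.1659, 0.0842]
eef_rot: [-1.079, 1.57, -2.729]
force: [0.3, -0.0, 0.2]
grip_width: 0.0359
```

```bash
python3 - <<'E'
from h import *
o=ctrl.get_obs(); print(o['time_s'],o['ee_pos'],instn(o),o['force'],o['moment'],o['grip_width'])
c=optics.get_calibration("wrist"); im=optics.camera("wrist"); np.savez("w7.npz",im=im,**c);cv2.imwrite("pics/l_w.png",im[:,:,::-1])
print(delta(o,sp(-.0237,.061,.0573),R.from_euler('z',-.1)*RG))
E
```

```text
16.6 [0.48509177 0.16588849 0.08417187] (array([-0.0238,  0.0575,  0.0842]), array([ 0.0949, -0.0005, -0.0009])) [ 0.29649623 -0.02811836  0.18829307] [-0.01941836  0.087993   -0.01320883] 0.03585660365052464
(array([ 0.927,  0.008, -0.005]), array([0.058, 0.006, 0.011]))
```

View pics/l_w.png

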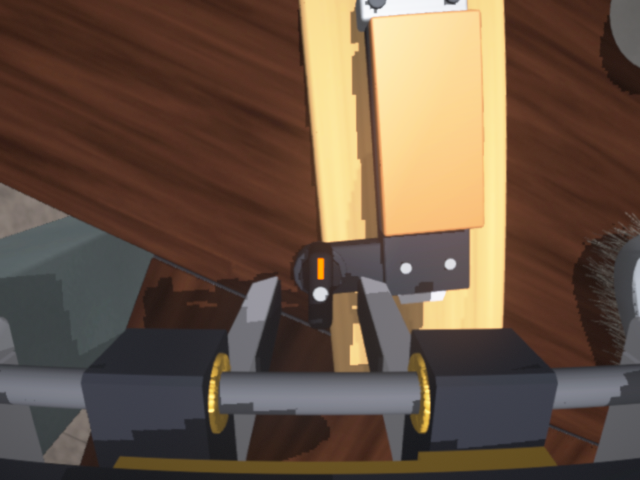

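The knob bar at (320,290) stands upright and centred between the fingers, and the carrier front is against the stop at the top. I'll descend and close.

>>> {"op": "arm_command", "data": {
  "deltas": [
    {"translation":[0.25,0,0],"turn":[0,0,0]},
    {"translation":[0.5,0,0],"turn":[0,0,0]},
    {"translation":[0.75,0,0],"turn":[0,0,0]},
    {"translation":[0.93,0,0],"turn":[0,0,0]},
    {"translation":[0.93,0,0],"turn":[0,0,0]},
    {"translation":[0.93,0,0],"turn":[0,0,0]}
  ]
}}

```text
time_s: 17.15
ee_pos: [0.4852, 0.1653, 0.0614]
eef_rot: [1.41, 1.57, -0.241]
force: [0.5, -0.2, 0.9]
grip_width: 0.0358
```

>>> {"op": "arm_command", "data": {
  "deltas": [
    {"translation":[0,0,0],"turn":[0,0,0]},
    {"translation":[0,0,0],"turn":[0,0,0]},
    {"translation":[0,0,0],"turn":[0,0,0]},
    {"translation":[0,0,0],"turn":[0,0,0]},
    {"translation":[0,0,0],"turn":[0,0,0]},
    {"translation":[0,0,0],"turn":[0,0,0]}
  ],
  "gripper": 6,
  "force": 55
}}

```text
time_s: 17.65
ee_pos: [0.4855, 0.1654, 0.0617]
eef_rot: [1.778, 1.569, 0.127]
force: [1.5, -0.3, -0.9]
grip_width: 0.0119
```

```bash
python3 - <<'E'
from h import *
o=ctrl.get_obs(); print(o['time_s'],instn(o),o['force'],o['moment'],o['grip_width'])
E
```

```text
17.65 (array([-0.0243,  0.0571,  0.0617]), array([0.0958, 0.0002, 0.0015])) [ 1.50122099 -0.32093557 -0.88903295] [-0.04621787 -0.17818926 -0.07073524] 0.011855610321792776
```

>>> {"op": "arm_command", "data": {
  "deltas": [
    {"translation":[0,0,0],"turn":[0.3,0,0]},
    {"translation":[0,0,0],"turn":[0.6,0,0]},
    {"translation":[0,0,0],"turn":[0.9,0,0]},
    {"translation":[0,0,0],"turn":[1.2,0,0]},
    {"translation":[0,0,0],"turn":[1.5,0,0]},
    {"translation":[0,0,0],"turn":[1.8,0,0]}
  ]
}}

```text
time_s: 18.15
ee_pos: [0.4853, 0.1654, 0.0617]
eef_rot: [1.775, 1.57, -0.033]
force: [0.3, 0.5, 0.9]
grip_width: 0.0116
```

```bash
cat > m.py <<'E'
from h import *
o=ctrl.get_obs(); i=instn(o); print(o['time_s'],i[0],"theta",i[1][0],"F",o['force'].round(1),"M",o['moment'].round(3),"tau6",o['tau'][5].round(3),o['grip_width'].round(4))
E
python3 m.py
```

```text
Traceback (most recent call last):
  File "m.py", line 2, in <module>
    o=ctrl.get_obs(); i=instn(o); print(o['time_s'],i[0],"theta",i[1][0],"F",o['force'].round(1),"M",o['moment'].round(3),"tau6",o['tau'][5].round(3),o['grip_width'].round(4))
                                                                                                                                                      ^^^^^^^^^^^^^^^^^^^^^
AttributeError: 'float' object has no attribute 'round'
```

```bash
sed -i "s/o\['grip_width'\].round(4)/o['grip_width']/" m.py; python3 m.py
```

```text
18.15 [-0.0243  0.0573  0.0617] theta 0.2536 F [0.3 0.5 0.9] M [0.011 0.109 0.332] tau6 -0.351 0.011605198406828526
```

>>> {"op": "arm_command", "data": {
  "deltas": [
    {"translation":[0,0,0],"turn":[0.25,0,0]},
    {"translation":[0,0,0],"turn":[0.5,0,0]},
    {"translation":[0,0,0],"turn":[0.75,0,0]}
  ]
}}

```text
time_s: 18.4
ee_pos: [0.4853, 0.1654, 0.0617]
eef_rot: [1.948, 1.57, 0.073]
force: [-1.5, 0.4, 2.4]
grip_width: 0.0116
```

```bash
python3 m.py
```

```text
18.4 [-0.0243  0.0573  0.0617] theta 0.3196 F [-1.5  0.4  2.4] M [0.084 0.254 0.307] tau6 -0.255 0.011566464982322493
```

>>> {"op": "arm_command", "data": {
  "deltas": [
    {"translation":[0,0,0],"turn":[0.25,0,0]},
    {"translation":[0,0,0],"turn":[0.5,0,0]},
    {"translation":[0,0,0],"turn":[0.75,0,0]}
  ]
}}

```text
time_s: 18.65
ee_pos: [0.4852, 0.1654, 0.0616]
eef_rot: [2.111, 1.57, 0.17]
force: [-2.3, 1.4, 4.4]
grip_width: 0.0117
```

```bash
python3 m.py
```

```text
18.65 [-0.0243  0.0574  0.0616] theta 0.3856 F [-2.3  1.4  4.4] M [0.217 0.475 0.329] tau6 -0.246 0.011683142749577755
```

>>> {"op": "arm_command", "data": {
  "deltas": [
    {"translation":[0,0,0],"turn":[0.25,0,0]},
    {"translation":[0,0,0],"turn":[0.5,0,0]},
    {"translation":[0,0,0],"turn":[0.75,0,0]}
  ]
}}

```text
time_s: 18.9
ee_pos: [0.4851, 0.1654, 0.0616]
eef_rot: [2.223, 1.57, 0.217]
force: [-3.8, 2.3, 5.8]
grip_width: 0.0118
```

```bash
python3 m.py
```

```text
18.9 [-0.0242  0.0575  0.0616] theta 0.4512 F [-3.8  2.3  5.8] M [0.322 0.8   0.322] tau6 -0.202 0.011805030127041797
```

>>> {"op": "arm_command", "data": {
  "deltas": [
    {"translation":[0,0,0],"turn":[0.25,0,0]},
    {"translation":[0,0,0],"turn":[0.5,0,0]},
    {"translation":[0,0,0],"turn":[0.75,0,0]}
  ]
}}

```text
time_s: 19.15
ee_pos: [0.485, 0.1655, 0.0617]
eef_rot: [3.003, 1.571, 0.931]
force: [-5.3, 1.9, 6.7]
grip_width: 0.0118
```

```bash
python3 m.py
```

```text
19.15 [-0.0242  0.0576  0.0617] theta 0.5165 F [-5.3  1.9  6.7] M [0.47  0.983 0.352] tau6 -0.179 0.01175545426547965
```

>>> {"op": "arm_command", "data": {
  "deltas": [
    {"translation":[-0.005,-0.008,0.004],"turn":[0.2,0,0]},
    {"translation":[-0.01,-0.014,0.008],"turn":[0.4,0,0]},
    {"translation":[-0.01,-0.014,0.008],"turn":[0.6,0,0]}
  ]
}}

```text
time_s: 19.4
ee_pos: [0.4847, 0.1656, 0.0617]
eef_rot: [2.721, 1.57, 0.598]
force: [-2.9, 4.1, 4.1]
grip_width: 0.0117
```

```bash
python3 m.py
```

```text
19.4 [-0.0241  0.0579  0.0617] theta 0.5687 F [-2.9  4.1  4.1] M [0.86  0.775 0.363] tau6 -0.063 0.011688819790803124
```

>>> {"op": "arm_command", "data": {
  "deltas": [
    {"translation":[0,0,0],"turn":[0.2,0,0]},
    {"translation":[0,0,0],"turn":[0.4,0,0]},
    {"translation":[0,0,0],"turn":[0.6,0,0]}
  ]
}}

```text
time_s: 19.65
ee_pos: [0.4845, 0.1657, 0.0617]
eef_rot: [-2.514, 1.57, 1.593]
force: [-5.2, 6.0, 4.6]
grip_width: 0.0118
```

```bash
python3 m.py
```

```text
19.65 [-0.024   0.0581  0.0617] theta 0.621 F [-5.2  6.   4.6] M [1.04  1.07  0.466] tau6 -0.054 0.011783020739310257
```

```bash
python3 -c "
from h import *
o=ctrl.get_obs();print(o['qpos'].round(4),o['tau'].round(2))"
```

```text
[2.5770e-01 4.1800e-01 1.7794e+00 5.0000e-04 9.4410e-01 8.6230e-01] [-3.890e+00 -5.120e+01 -2.879e+01 -1.170e+00 -1.010e+00 -5.000e-02]
```

>>> {"op": "arm_command", "data": {
  "deltas": [
    {"translation":[-0.006,-0.015,-0.004],"turn":[0,0,0]},
    {"translation":[-0.012,-0.033,-0.009],"turn":[0,0,0]},
    {"translation":[-0.012,-0.033,-0.009],"turn":[0,0,0]},
    {"translation":[-0.012,-0.033,-0.009],"turn":[0,0,0]}
  ]
}}

```text
time_s: 19.98
ee_pos: [0.4842, 0.1658, 0.0618]
eef_rot: [1.587, 1.57, -0.587]
force: [-2.0, 1.3, -2.6]
grip_width: 0.0114
```

```bash
python3 m.py;  python3 -c "
from h import *
o=ctrl.get_obs();print(o['qpos'].round(4),o['tau'].round(2))"
```

```text
19.9833 [-0.0238  0.0584  0.0618] theta 0.6197 F [-2.   1.3 -2.6] M [0.242 0.427 0.25 ] tau6 0.238 0.011424800618557425
[ 2.5860e-01  4.1730e-01  1.7801e+00 -3.0000e-04  9.4400e-01  8.6240e-01] [ -1.13 -54.06 -29.59  -0.25  -0.37   0.24]
```

>>> {"op": "arm_command", "data": {
  "deltas": [
    {"translation":[0,0,0],"turn":[0.2,0,0]},
    {"translation":[0,0,0],"turn":[0.4,0,0]}
  ]
}}

```text
time_s: 20.15
ee_pos: [0.4841, 0.1659, 0.0618]
eef_rot: [0.885, 1.571, -1.326]
force: [-2.2, 2.3, -2.9]
grip_width: 0.0116
```

```bash
python3 m.py
```

```text
20.15 [-0.0238  0.0585  0.0618] theta 0.656 F [-2.2  2.3 -2.9] M [0.268 0.688 0.374] tau6 -0.232 0.01156742514656085
```

>>> {"op": "arm_command", "data": {
  "deltas": [
    {"translation":[0,0,0],"turn":[0.2,0,0]},
    {"translation":[0,0,0],"turn":[0.4,0,0]}
  ]
}}

```text
time_s: 20.32
ee_pos: [0.484, 0.166, 0.0619]
eef_rot: [-0.1, 1.571, -2.345]
force: [-3.4, 2.1, -2.9]
grip_width: 0.0114
```

```bash
python3 m.py
```

```text
20.3167 [-0.0237  0.0586  0.0619] theta 0.691 F [-3.4  2.1 -2.9] M [0.367 0.926 0.337] tau6 -0.08 0.01144819544084464
```

>>> {"op": "arm_command", "data": {
  "deltas": [
    {"translation":[0.004,-0.01,0],"turn":[0.2,0,0]},
    {"translation":[0.006,-0.018,0.002],"turn":[0.4,0,0]},
    {"translation":[0.006,-0.018,0.002],"turn":[0.6,0,0]}
  ]
}}

```text
time_s: 20.57
ee_pos: [0.4837, 0.1661, 0.0618]
eef_rot: [1.333, 1.57, -0.965]
force: [-4.8, 1.4, -2.5]
grip_width: 0.0113
```

```bash
python3 m.py
```

```text
20.5667 [-0.0236  0.0589  0.0618] theta 0.7432 F [-4.8  1.4 -2.5] M [0.01  1.074 0.375] tau6 -0.069 0.01132117883185798
```

>>> {"op": "arm_command", "data": {
  "deltas": [
    {"translation":[0,0,0],"turn":[0.2,0,0]},
    {"translation":[0,-0.004,0],"turn":[0.4,0,0]}
  ]
}}

```text
time_s: 20.73
ee_pos: [0.4836, 0.1662, 0.0618]
eef_rot: [0.707, 1.571, -1.626]
force: [-5.4, -0.2, -2.4]
grip_width: 0.0119
```

```bash
python3 m.py
```

```text
20.7333 [-0.0235  0.059   0.0618] theta 0.7781 F [-5.4 -0.2 -2.4] M [-0.057  1.284  0.348] tau6 -0.078 0.011863097018370622
```

>>> {"op": "arm_command", "data": {
  "deltas": [
    {"translation":[0,-0.008,0.007],"turn":[0.2,0,0]},
    {"translation":[0,-0.016,0.014],"turn":[0.4,0,0]}
  ]
}}

```text
time_s: 20.9
ee_pos: [0.4832, 0.1663, 0.0619]
eef_rot: [2.217, 1.57, -0.151]
force: [-3.7, 0.7, -2.9]
grip_width: 0.0112
```

```bash
python3 m.py
```

```text
20.9 [-0.0234  0.0594  0.0619] theta 0.813 F [-3.7  0.7 -2.9] M [0.108 0.938 0.344] tau6 -0.088 0.011182620601835648
```

>>> {"op": "arm_command", "data": {
  "deltas": [
    {"translation":[0,-0.003,0.003],"turn":[0.2,0,0]},
    {"translation":[0,-0.006,0.006],"turn":[0.4,0,0]}
  ]
}}

```text
time_s: 21.07
ee_pos: [0.483, 0.1663, 0.0619]
eef_rot: [2.442, 1.57, 0.04]
force: [-4.3, 0.7, -4.3]
grip_width: 0.0116
```

```bash
python3 m.py
```

```text
21.0667 [-0.0233  0.0595  0.0619] theta 0.8479 F [-4.3  0.7 -4.3] M [0.169 0.913 0.353] tau6 -0.079 0.011555106767611463
```

>>> {"op": "arm_command", "data": {
  "deltas": [
    {"translation":[0.004,0,0],"turn":[0.2,0,0]},
    {"translation":[0.006,0,0],"turn":[0.4,0,0]}
  ]
}}

```text
time_s: 21.23
ee_pos: [0.483, 0.1664, 0.0618]
eef_rot: [2.503, 1.57, 0.066]
force: [-5.6, 1.4, -1.9]
grip_width: 0.0115
```

```bash
python3 m.py
```

```text
21.2333 [-0.0233  0.0595  0.0618] theta 0.8828 F [-5.6  1.4 -1.9] M [0.261 1.264 0.402] tau6 -0.057 0.011493083888973382
```

>>> {"op": "arm_command", "data": {
  "deltas": [
    {"translation":[0,0,0],"turn":[0.2,0,0]},
    {"translation":[0,0,0],"turn":[0.4,0,0]}
  ]
}}

```text
time_s: 21.4
ee_pos: [0.483, 0.1664, 0.0618]
eef_rot: [2.677, 1.57, 0.204]
force: [-5.4, 1.5, -1.0]
grip_width: 0.0116
```

```bash
python3 m.py
```

```text
21.4 [-0.0232  0.0596  0.0618] theta 0.9176 F [-5.4  1.5 -1. ] M [0.288 1.304 0.395] tau6 -0.04 0.011627606738819764
```

>>> {"op": "arm_command", "data": {
  "deltas": [
    {"translation":[0,0,0],"turn":[0.2,0,0]},
    {"translation":[0,0,0],"turn":[0.4,0,0]}
  ]
}}

```text
time_s: 21.57
ee_pos: [0.4829, 0.1664, 0.0618]
eef_rot: [2.845, 1.57, 0.337]
force: [-5.9, 1.6, -1.9]
grip_width: 0.0119
```

```bash
python3 m.py
```

```text
21.5667 [-0.0232  0.0597  0.0618] theta 0.9525 F [-5.9  1.6 -1.9] M [0.359 1.367 0.436] tau6 -0.02 0.011936767200556817
```

>>> {"op": "arm_command", "data": {
  "deltas": [
    {"translation":[0,0,0],"turn":[0.2,0,0]},
    {"translation":[0,0,0],"turn":[0.4,0,0]}
  ]
}}

```text
time_s: 21.73
ee_pos: [0.4829, 0.1665, 0.0618]
eef_rot: [3.131, 1.57, 0.589]
force: [-6.3, 1.7, -1.1]
grip_width: 0.0116
```

```bash
python3 m.py
```

```text
21.7333 [-0.0232  0.0597  0.0618] theta 0.9874 F [-6.3  1.7 -1.1] M [0.433 1.459 0.468] tau6 -0.001 0.01162165965782135
```

>>> {"op": "arm_command", "data": {
  "deltas": [
    {"translation":[0,0,0],"turn":[0.2,0,0]},
    {"translation":[0,0,0],"turn":[0.4,0,0]}
  ]
}}

```text
time_s: 21.9
ee_pos: [0.4829, 0.1665, 0.0618]
eef_rot: [-2.847, 1.57, 0.859]
force: [-6.0, 2.7, -1.4]
grip_width: 0.0115
```

```bash
python3 m.py
```

```text
21.9 [-0.0231  0.0597  0.0618] theta 1.0223 F [-6.   2.7 -1.4] M [0.482 1.453 0.502] tau6 0.019 0.011467217564740407
```

>>> {"op": "arm_command", "data": {
  "deltas": [
    {"translation":[0,0,0],"turn":[0.2,0,0]},
    {"translation":[0,0,0],"turn":[0.4,0,0]}
  ]
}}

```text
time_s: 22.07
ee_pos: [0.4828, 0.1665, 0.0619]
eef_rot: [-2.719, 1.57, 0.953]
force: [-5.9, 3.0, -1.1]
grip_width: 0.0117
```

```bash
python3 m.py
```

```text
22.0667 [-0.0231  0.0597  0.0619] theta 1.0572 F [-5.9  3.  -1.1] M [0.551 1.563 0.477] tau6 0.039 0.011653740609042859
```

>>> {"op": "arm_command", "data": {
  "deltas": [
    {"translation":[0,0,0],"turn":[0.2,0,0]},
    {"translation":[0,0,0],"turn":[0.4,0,0]}
  ]
}}

```text
time_s: 22.23
ee_pos: [0.4828, 0.1666, 0.0618]
eef_rot: [-2.362, 1.57, 1.275]
force: [-7.9, 2.8, -1.7]
grip_width: 0.0118
```

```bash
python3 m.py
```

```text
22.2333 [-0.0231  0.0598  0.0618] theta 1.092 F [-7.9  2.8 -1.7] M [0.605 1.597 0.488] tau6 0.06 0.01175140379019647
```

>>> {"op": "arm_command", "data": {
  "deltas": [
    {"translation":[0,0,0],"turn":[0.2,0,0]},
    {"translation":[0,0,0],"turn":[0.4,0,0]}
  ]
}}

```text
time_s: 22.4
ee_pos: [0.4828, 0.1666, 0.0619]
eef_rot: [-2.121, 1.57, 1.481]
force: [-7.6, 3.3, -0.9]
grip_width: 0.0113
```

```bash
python3 m.py
```

```text
22.4 [-0.023   0.0598  0.0619] theta 1.1269 F [-7.6  3.3 -0.9] M [0.633 1.676 0.432] tau6 0.08 0.011346909700217145
```

>>> {"op": "arm_command", "data": {
  "deltas": [
    {"translation":[0,0,0],"turn":[0.2,0,0]},
    {"translation":[0,0,0],"turn":[0.4,0,0]}
  ]
}}

```text
time_s: 22.57
ee_pos: [0.4827, 0.1667, 0.0619]
eef_rot: [-2.023, 1.57, 1.544]
force: [-7.5, 4.0, 0.2]
grip_width: 0.0117
```

```bash
python3 m.py
```

```text
22.5667 [-0.023   0.0598  0.0619] theta 1.1617 F [-7.5  4.   0.2] M [0.718 1.688 0.504] tau6 0.101 0.011661992892021496
```

```bash
python3 - <<'E'
from h import *
im=optics.camera("wrist");c=optics.get_calibration("wrist"); np.savez("w8.npz",im=im,**c);cv2.imwrite("pics/n_w.png",im[:,:,::-1]); crop(im,(230,200,420,340),"pics/n1.png",4)
s=optics.camera("scene"); crop(s,(240,160,380,270),"pics/n_s.png",5)
E
python3 m.py
```

```text
22.6667 [-0.023   0.0598  0.0619] theta 1.1617 F [-7.1  3.5 -1. ] M [0.686 1.712 0.46 ] tau6 0.854 0.011664010398359275
```

View pics/n_w.png

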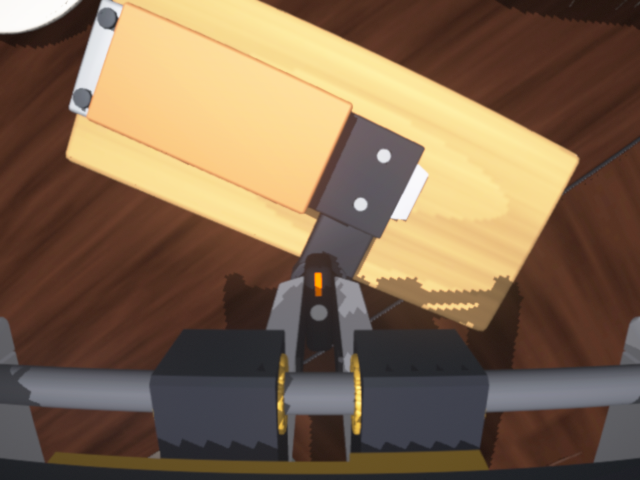

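View pics/n1.png

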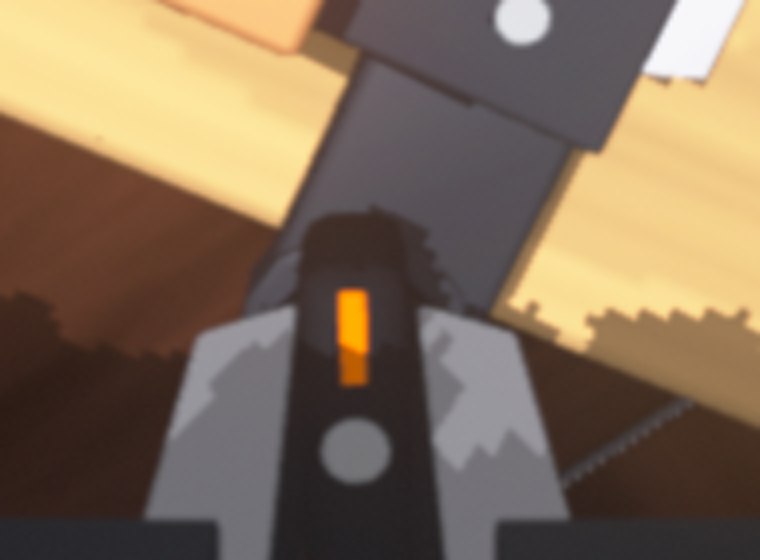

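View pics/n_s.png

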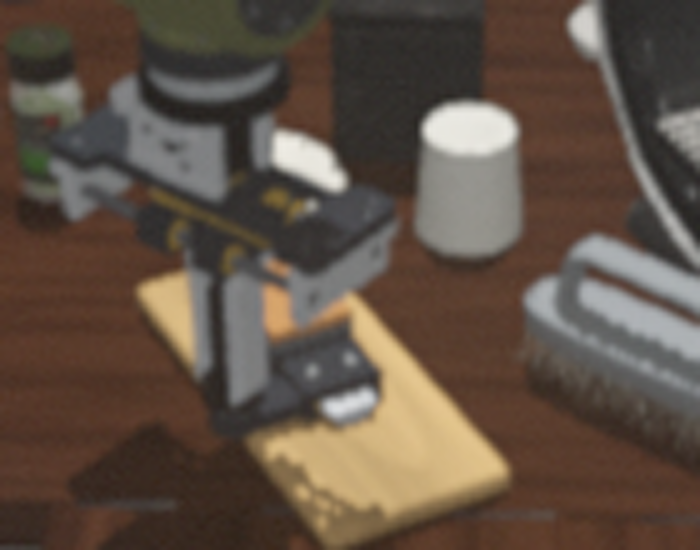

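The picture shows the bar still square between the fingers at (318,300), so there is no slip, and the carrier is still on the stop. Resistance has risen by only about 0.17 N m, so I'll turn a little further.

>>> {"op": "arm_command", "data": {
  "deltas": [
    {"translation":[0,-0.007,0.006],"turn":[0.2,0,0]},
    {"translation":[0,-0.014,0.011],"turn":[0.4,0,0]},
    {"translation":[0,-0.014,0.011],"turn":[0.6,0,0]},
    {"translation":[0,-0.014,0.011],"turn":[0.8,0,0]}
  ]
}}

```text
time_s: 23.0
ee_pos: [0.4826, 0.1668, 0.0619]
eef_rot: [-3.086, 1.57, 0.411]
force: [-5.2, 3.5, -1.3]
grip_width: 0.0115
```

```bash
python3 m.py
```

```text
23.0 [-0.0229  0.06    0.0619] theta 1.2315 F [-5.2  3.5 -1.3] M [0.637 1.309 0.585] tau6 0.139 0.011480642805192091
```

>>> {"op": "arm_command", "data": {
  "deltas": [
    {"translation":[0,0,0],"turn":[0.2,0,0]},
    {"translation":[0,0,0],"turn":[0.4,0,0]}
  ]
}}

```text
time_s: 23.17
ee_pos: [0.4826, 0.1668, 0.0619]
eef_rot: [-2.987, 1.57, 0.475]
force: [-6.2, 3.4, -0.7]
grip_width: 0.0117
```

```bash
python3 m.py
```

```text
23.1667 [-0.0229  0.06    0.0619] theta 1.2665 F [-6.2  3.4 -0.7] M [0.659 1.309 0.574] tau6 0.159 0.01165577323923615
```

>>> {"op": "arm_command", "data": {
  "deltas": [
    {"translation":[0,0,0],"turn":[0.2,0,0]},
    {"translation":[0,0,0],"turn":[0.4,0,0]}
  ]
}}

```text
time_s: 23.33
ee_pos: [0.4826, 0.1668, 0.0619]
eef_rot: [-2.85, 1.57, 0.577]
force: [-6.0, 2.5, -1.8]
grip_width: 0.0114
```

```bash
python3 m.py
```

```text
23.3333 [-0.0228  0.06    0.0619] theta 1.3013 F [-6.   2.5 -1.8] M [0.728 1.391 0.593] tau6 0.179 0.01140008534976966
```

The resistance has risen by about 0.25 N m: Mz went from 0.345 to 0.59, and tau6 is up 0.26. I'll let go.

>>> {"op": "arm_command", "data": {
  "deltas": [
    {"translation":[0,0,0],"turn":[0,0,0]},
    {"translation":[0,0,0],"turn":[0,0,0]},
    {"translation":[0,0,0],"turn":[0,0,0]},
    {"translation":[0,0,0],"turn":[0,0,0]},
    {"translation":[0,0,0],"turn":[0,0,0]}
  ],
  "gripper": 36
}}

```text
time_s: 23.75
ee_pos: [0.4831, 0.1665, 0.0621]
eef_rot: [2.943, 1.569, 0.088]
force: [0.4, 0.2, 0.5]
grip_width: 0.036
```

```bash
python3 m.py; python3 -c "
from h import *
print(delta(ctrl.get_obs(),sp(-.0986,.22,.0546),RG), ctrl.get_obs()['qpos'])"
```

```text
23.75 [-0.0232  0.0595  0.0621] theta 1.3002 F [0.4 0.2 0.5] M [-0.048  0.141  0.054] tau6 0.004 0.036033703479593705
(array([-6.318,  2.961,  0.608]), array([-14.899,  -0.015,  -0.016])) [ 2.60299916e-01  4.14718455e-01  1.78330568e+00 -3.77758735e-04
  9.41811057e-01  1.54474454e+00]
```

>>> {"op": "arm_command", "data": {
  "deltas": [
    {"translation":[-0.4,0,0],"turn":[0,0,0]},
    {"translation":[-1.2,0,0],"turn":[0,0,0]},
    {"translation":[-2.4,0,0],"turn":[-1,0,0]},
    {"translation":[-3.6,0.4,0.1],"turn":[-2.4,0,0]},
    {"translation":[-4.8,0.8,0.2],"turn":[-3.8,0,0]},
    {"translation":[-5.6,1.3,0.3],"turn":[-5.2,0,0]},
    {"translation":[-6.3,1.8,0.4],"turn":[-6.6,0,0]},
    {"translation":[-6.3,2.3,0.5],"turn":[-8,0,0]},
    {"translation":[-6.3,2.7,0.6],"turn":[-9.4,0,0]},
    {"translation":[-6.3,2.96,0.6],"turn":[-10.8,0,0]},
    {"translation":[-6.3,2.96,0.6],"turn":[-12.2,0,0]},
    {"translation":[-6.3,2.96,0.6],"turn":[-13.6,0,0]}
  ]
}}

```text
time_s: 24.75
ee_pos: [0.4892, 0.0908, 0.2202]
eef_rot: [1.696, 1.569, 0.033]
force: [0.2, 0.4, -0.2]
grip_width: 0.0361
```

>>> {"op": "arm_command", "data": {
  "deltas": [
    {"translation":[0,0,-2],"turn":[-0.7,0,0]},
    {"translation":[0,0,-2],"turn":[-1.3,0,0]},
    {"translation":[0,0,-2],"turn":[-1.3,0,0]},
    {"translation":[0,0,-2],"turn":[-1.3,0,0]},
    {"translation":[0,0,-2],"turn":[-1.3,0,0]}
  ]
}}

```text
time_s: 25.17
ee_pos: [0.4939, 0.1404, 0.2197]
eef_rot: [1.458, 1.57, -0.099]
force: [0.6, -0.1, 0.3]
grip_width: 0.0362
```

```bash
python3 m.py; python3 - <<'E'
from h import *
im=optics.camera("wrist");c=optics.get_calibration("wrist"); np.savez("w9.npz",im=im,**c);cv2.imwrite("pics/o_w.png",im[:,:,::-1]); crop(im,(270,40,450,220),"pics/o1.png",3)
E
```

```text
25.1667 [-0.0494  0.0491  0.2197] theta 0.0018 F [ 0.6 -0.1  0.3] M [-0.066  0.031 -0.082] tau6 -0.028 0.03618333427591214
```

View pics/o_w.png

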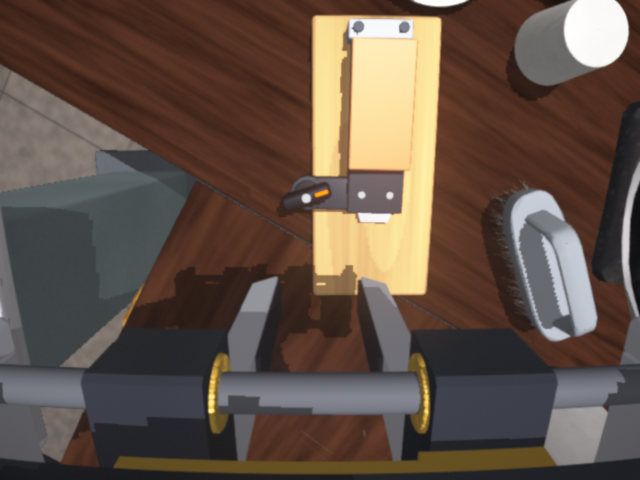

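```bash
python3 - <<'E'
from h import *
im=np.load("w9.npz")['im']; crop(im,(335,10,435,70),"pics/p1.png",8); crop(im,(275,160,425,240),"pics/p2.png",5)
E
```

```text
(no output)
```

View pics/p1.png

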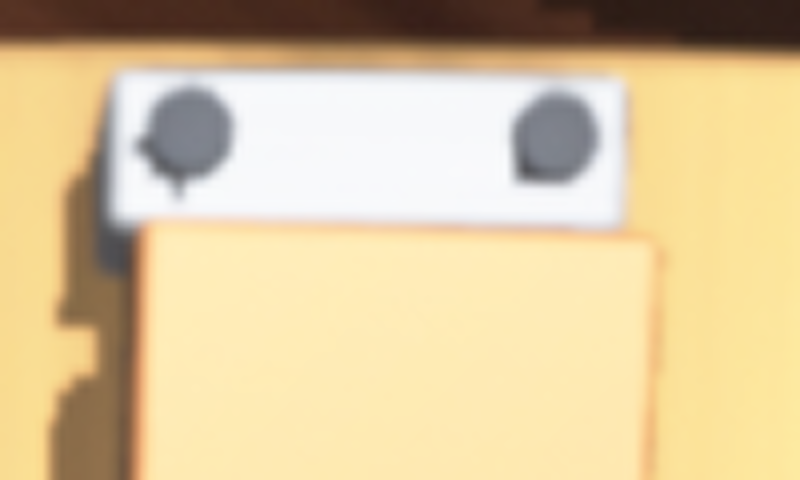

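View pics/p2.png

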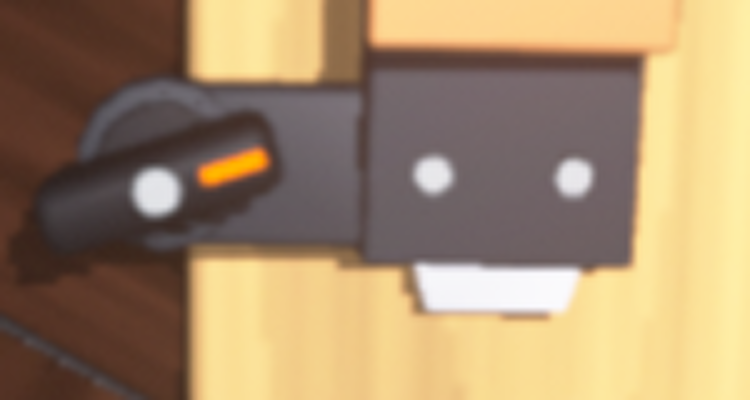

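```bash
python3 - <<'E'
from h import *
w=dict(np.load("w9.npz"))
S=lambda P:(R.from_euler('z',-YAW).apply(P-[*ST,0])*1000).round(1)
g1=lambda a,z:S(onplane(u(a,8,(335,10)),w,z)); g2=lambda a,z:S(onplane(u(a,5,(275,160)),w,z))
print("stop rear edge (exp 116,z38)",g1((117,72),.038),g1((625,80),.038))
print("stop front edge (exp 100)",g1((112,223),.038),g1((620,230),.038))
print("stone front (exp 98)",g1((145,222),.0535),g1((655,238),.0535))
print("stone rear (exp -2)",g2((370,52),.0535),g2((672,50),.0535))
print("plate rear (exp -40)",g2((365,262),.0375),g2((633,264),.0375))
print("tip (exp -50)",g2((425,312),.0258),g2((567,312),.0258))
a,b=g2((272,138),.0645),g2((40,215),.0645); print("bar",a,b)
E
```

```text
stop rear edge (exp 116,z38) [115.2  25.   38. ] [115.2 -25.1  38. ]
stop front edge (exp 100) [101.   25.4  38. ] [101. -25.  38.]
stone front (exp 98) [97.5 23.3 53.5] [ 96.7 -25.   53.5]
stone rear (exp -2) [-2.2 25.3 53.5] [ -1.7 -23.2  53.5]
plate rear (exp -40) [-39.   24.4  37.5] [-39.3 -21.7  37.5]
tip (exp -50) [-50.1  12.8  25.8] [-50.1 -12.7  25.8]
bar [-14.6  41.2  64.5] [-26.6  77.5  64.5]
```

```bash
python3 - <<'E'
from h import *
s=optics.camera("scene"); cv2.imwrite("pics/q_s.png",s[:,:,::-1]); print(ctrl.get_obs()['time_s']); print(ctrl.hand_in())
E
```

```text
25.2667
the job is handed in; nothing more can be done
None
```

View pics/q_s.png

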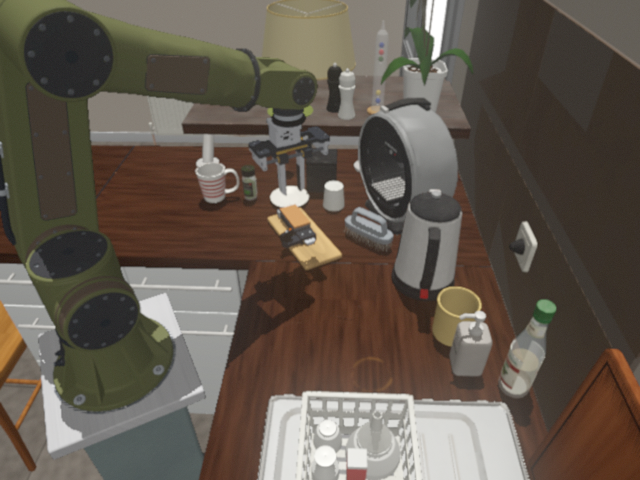

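The carrier is on the rail against the end stop and the knob is clamped. I handed the job in at about 25 s with the gripper open and clear. The last scene picture shows the bystanders where they were.

- **Slide:** it dragged 3–5 N along the rail. At the stop the force rose to about 13 N and the advance ceased.
- **Clamp:** I turned the knob clockwise to about 1.30 rad. It bit at about 0.85 rad, and the resistance then rose by about 0.25 N m (roughly 50 N at the shoe).
    - Wrist-moment readings were noisy (about ±0.03 N m) and gave a rise of 0.24.
    - The last joint's torque gave 0.26, but its absolute values did not agree with the wrist moment, so I used only its rise.

**Checks after letting go:**
- **Seating:** the carrier's front measured 99.1–100.9 mm along the rail on different edges, averaging 100.0 mm, where the stop face is at 100 mm. These edge measurements disagree by nearly 2 mm, so a gap of up to about a millimetre would not have shown.
- **Not quite straight:** the clamp took up the groove's play, leaving the carrier about 1° askew. One front corner bears on the stop, and the middle of the front stands perhaps 0.5 mm off. I did not correct this, and did not push the clamped carrier to test whether it holds.

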